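# Portion three rice cakes into the wire basket and hang it to wait

## Task

Slide exactly three of the white rice cakes off the open edge of the wooden board into the wire basket standing against it; slide them, do not pick them up, and keep the fourth white one and both brown fishcakes on the board. Then lift the filled basket by its handle and hang it by that handle on both prongs of the draining stand, the bar lying in the dips behind the upturned tips, and let go. Leave the other things on the counter where they are.

Things in the scene. Friction and masses are not known exactly. Their poses are not given: they have to be found in the camera images.
- board: Fixed wooden board, 300 (its x) x 240 (its y) mm, flat top 82 mm above the counter, on battens; a lip 12 mm wide and high on three sides. Its -y side is the open edge: pieces pushed in the board's -y tip off it into the basket. Origin on the counter under its centre. Pieces lie in 3 columns 74 mm apart and 2 rows, 45 and 142 mm behind the open edge; each row has one brown fishcake, in any column.
- board_edge (a point): Middle of the board's open edge, on its top face (82 mm above the counter); axes as the board's.
- basket: Loose steel wire basket, outside 240 (its x) x 150 (its y) mm, walls 4 mm, rim 75 mm above its underside, about 0.42 kg. It stands on the counter, its long +y side 4 to 10 mm from the board's open edge. A rigid (not swinging) handle of 8 mm wire arches over its middle, along its x: level top bar 156 mm long, then sloping to the short sides. Origin at the centre of its underside.
- basket_grip (a point): Middle of the basket's handle bar, 175 mm above the basket's underside, where a black sleeve 56 mm long and 14 mm thick covers it; to be pinched from above, fingers closing along the basket's y. Axes as the basket's.
- stand: Fixed steel draining stand: drip pan 300 x 205 mm, two posts 96 mm apart and from the top of each a level prong of 8 mm wire reaching in the stand's +y, at stand x = -48 and +48 mm. Each prong dips 12 mm into a seat 18 mm wide, 100 mm out from the post, then turns up to an orange tip 125 mm out, whose top is 26 mm above the seated bar's axis. Origin on the counter between the posts.
- stand_seat (a point): Point midway between the two dips where the middle of the basket's bar (point basket_grip) comes to lie: 250 mm above the counter, 100 mm from the posts in the stand's +y. The bar lies along the stand's x; it must cross the tips 35 to 75 mm above this point, then be lowered. Axes as the stand's.
- rice1: White rice cake, one of four alike: disc 52 mm in diameter and 20 mm thick, about 45 g, lying flat; origin at the centre of its underside.
- rice2: White rice cake, one of four alike: disc 52 mm in diameter and 20 mm thick, about 45 g, lying flat; origin at the centre of its underside.
- rice3: White rice cake, one of four alike: disc 52 mm in diameter and 20 mm thick, about 45 g, lying flat; origin at the centre of its underside.
- rice4: White rice cake, one of four alike: disc 52 mm in diameter and 20 mm thick, about 45 g, lying flat; origin at the centre of its underside.
- fish1: Brown fishcake, one of two alike, to stay on the board: disc 52 mm in diameter and 20 mm thick, about 45 g, lying flat; origin at the centre of its underside.
- fish2: Brown fishcake, one of two alike, to stay on the board: disc 52 mm in diameter and 20 mm thick, about 45 g, lying flat; origin at the centre of its underside.
- shaker: Bystander: steel spice shaker, 57 mm in diameter, 97 mm high, beyond the board; origin under its centre.
- cups: Bystander: stack of white paper cups, 85 mm in diameter, 144 mm high, beyond the basket and stand; origin under its centre.
- carton: Bystander: empty white open takeaway carton 130 x 100 x 45 mm, beyond the basket; origin under its centre.
- pot: Bystander: sealed red-brown sauce pot with a black lid, 58 mm in diameter, 40 mm high, behind the back lip of the board; origin under its centre.
Mind the look-alikes: they are no part of the job. Leave any black or pink look-alike of the rice2 alone.

How it is judged (in metres and radians):
On the way:
1. exactly three rice cakes lie in the basket while it still stands on the counter; the fourth and both fishcakes are on the board (((x of rice1 in the frame of basket between -0.122 and 0.122 m and y of rice1 in the frame of basket between -0.077 and 0.077 m and z of rice1 in the frame of basket between -0.004 and 0.075 m and x of rice2 in the frame of basket between -0.122 and 0.122 m and y of rice2 in the frame of basket between -0.077 and 0.077 m and z of rice2 in the frame of basket between -0.004 and 0.075 m and x of rice3 in the frame of basket between -0.122 and 0.122 m and y of rice3 in the frame of basket between -0.077 and 0.077 m and z of rice3 in the frame of basket between -0.004 and 0.075 m and x of rice4 in the frame of board between -0.15 and 0.15 m and y of rice4 in the frame of board between -0.12 and 0.12 m and z of rice4 in the frame of board between 0.074 and 0.11 m) or (x of rice1 in the frame of basket between -0.122 and 0.122 m and y of rice1 in the frame of basket between -0.077 and 0.077 m and z of rice1 in the frame of basket between -0.004 and 0.075 m and x of rice2 in the frame of basket between -0.122 and 0.122 m and y of rice2 in the frame of basket between -0.077 and 0.077 m and z of rice2 in the frame of basket between -0.004 and 0.075 m and x of rice3 in the frame of board between -0.15 and 0.15 m and y of rice3 in the frame of board between -0.12 and 0.12 m and z of rice3 in the frame of board between 0.074 and 0.11 m and x of rice4 in the frame of basket between -0.122 and 0.122 m and y of rice4 in the frame of basket between -0.077 and 0.077 m and z of rice4 in the frame of basket between -0.004 and 0.075 m) or (x of rice1 in the frame of basket between -0.122 and 0.122 m and y of rice1 in the frame of basket between -0.077 and 0.077 m and z of rice1 in the frame of basket between -0.004 and 0.075 m and x of rice2 in the frame of board between -0.15 and 0.15 m and y of rice2 in the frame of board between -0.12 and 0.12 m and z of rice2 in the frame of board between 0.074 and 0.11 m and x of rice3 in the frame of basket between -0.122 and 0.122 m and y of rice3 in the frame of basket between -0.077 and 0.077 m and z of rice3 in the frame of basket between -0.004 and 0.075 m and x of rice4 in the frame of basket between -0.122 and 0.122 m and y of rice4 in the frame of basket between -0.077 and 0.077 m and z of rice4 in the frame of basket between -0.004 and 0.075 m) or (x of rice1 in the frame of board between -0.15 and 0.15 m and y of rice1 in the frame of board between -0.12 and 0.12 m and z of rice1 in the frame of board between 0.074 and 0.11 m and x of rice2 in the frame of basket between -0.122 and 0.122 m and y of rice2 in the frame of basket between -0.077 and 0.077 m and z of rice2 in the frame of basket between -0.004 and 0.075 m and x of rice3 in the frame of basket between -0.122 and 0.122 m and y of rice3 in the frame of basket between -0.077 and 0.077 m and z of rice3 in the frame of basket between -0.004 and 0.075 m and x of rice4 in the frame of basket between -0.122 and 0.122 m and y of rice4 in the frame of basket between -0.077 and 0.077 m and z of rice4 in the frame of basket between -0.004 and 0.075 m)) and x of fish1 in the frame of board between -0.15 and 0.15 m and y of fish1 in the frame of board between -0.12 and 0.12 m and z of fish1 in the frame of board between 0.074 and 0.11 m and x of fish2 in the frame of board between -0.15 and 0.15 m and y of fish2 in the frame of board between -0.12 and 0.12 m and z of fish2 in the frame of board between 0.074 and 0.11 m and height (world z) of basket below 0.02 m and angle between basket's own z axis and vertical below 0.15 rad), for 0.3 s.
At the end, for the whole second after the job is handed in: Three white rice cakes in the basket; the fourth and both fishcakes on the board. The basket hangs still by its bar in both dips: bar middle within 25 mm of the seat sideways, 16 mm along the prongs, 10 mm in height, parallel to the stand within 0.12 rad, basket upright within 0.35 rad (((x of rice1 in the frame of basket between -0.122 and 0.122 m and y of rice1 in the frame of basket between -0.077 and 0.077 m and z of rice1 in the frame of basket between -0.004 and 0.075 m and x of rice2 in the frame of basket between -0.122 and 0.122 m and y of rice2 in the frame of basket between -0.077 and 0.077 m and z of rice2 in the frame of basket between -0.004 and 0.075 m and x of rice3 in the frame of basket between -0.122 and 0.122 m and y of rice3 in the frame of basket between -0.077 and 0.077 m and z of rice3 in the frame of basket between -0.004 and 0.075 m and x of rice4 in the frame of board between -0.15 and 0.15 m and y of rice4 in the frame of board between -0.12 and 0.12 m and z of rice4 in the frame of board between 0.074 and 0.11 m) or (x of rice1 in the frame of basket between -0.122 and 0.122 m and y of rice1 in the frame of basket between -0.077 and 0.077 m and z of rice1 in the frame of basket between -0.004 and 0.075 m and x of rice2 in the frame of basket between -0.122 and 0.122 m and y of rice2 in the frame of basket between -0.077 and 0.077 m and z of rice2 in the frame of basket between -0.004 and 0.075 m and x of rice3 in the frame of board between -0.15 and 0.15 m and y of rice3 in the frame of board between -0.12 and 0.12 m and z of rice3 in the frame of board between 0.074 and 0.11 m and x of rice4 in the frame of basket between -0.122 and 0.122 m and y of rice4 in the frame of basket between -0.077 and 0.077 m and z of rice4 in the frame of basket between -0.004 and 0.075 m) or (x of rice1 in the frame of basket between -0.122 and 0.122 m and y of rice1 in the frame of basket between -0.077 and 0.077 m and z of rice1 in the frame of basket between -0.004 and 0.075 m and x of rice2 in the frame of board between -0.15 and 0.15 m and y of rice2 in the frame of board between -0.12 and 0.12 m and z of rice2 in the frame of board between 0.074 and 0.11 m and x of rice3 in the frame of basket between -0.122 and 0.122 m and y of rice3 in the frame of basket between -0.077 and 0.077 m and z of rice3 in the frame of basket between -0.004 and 0.075 m and x of rice4 in the frame of basket between -0.122 and 0.122 m and y of rice4 in the frame of basket between -0.077 and 0.077 m and z of rice4 in the frame of basket between -0.004 and 0.075 m) or (x of rice1 in the frame of board between -0.15 and 0.15 m and y of rice1 in the frame of board between -0.12 and 0.12 m and z of rice1 in the frame of board between 0.074 and 0.11 m and x of rice2 in the frame of basket between -0.122 and 0.122 m and y of rice2 in the frame of basket between -0.077 and 0.077 m and z of rice2 in the frame of basket between -0.004 and 0.075 m and x of rice3 in the frame of basket between -0.122 and 0.122 m and y of rice3 in the frame of basket between -0.077 and 0.077 m and z of rice3 in the frame of basket between -0.004 and 0.075 m and x of rice4 in the frame of basket between -0.122 and 0.122 m and y of rice4 in the frame of basket between -0.077 and 0.077 m and z of rice4 in the frame of basket between -0.004 and 0.075 m)) and x of fish1 in the frame of board between -0.15 and 0.15 m and y of fish1 in the frame of board between -0.12 and 0.12 m and z of fish1 in the frame of board between 0.074 and 0.11 m and x of fish2 in the frame of board between -0.15 and 0.15 m and y of fish2 in the frame of board between -0.12 and 0.12 m and z of fish2 in the frame of board between 0.074 and 0.11 m and x of basket_grip in the frame of stand_seat between -0.025 and 0.025 m and y of basket_grip in the frame of stand_seat between -0.016 and 0.018 m and z of basket_grip in the frame of stand_seat between -0.01 and 0.012 m and angle between basket's own z axis and vertical below 0.35 rad and contact force between basket and stand above 1.5 N and angle between the x axis of basket and the x axis of stand, either way round below 0.12 rad and linear speed of basket below 0.03 m/s and angular speed of basket below 0.4 rad/s); the robot touches nothing.
It fails at once if a rice cake or fishcake is picked up (raised more than 35 mm off the board's top while over the board) ((z of rice1 in the frame of board above 0.117 m and y of rice1 in the frame of board above -0.12 m) or (z of rice2 in the frame of board above 0.117 m and y of rice2 in the frame of board above -0.12 m) or (z of rice3 in the frame of board above 0.117 m and y of rice3 in the frame of board above -0.12 m) or (z of rice4 in the frame of board above 0.117 m and y of rice4 in the frame of board above -0.12 m) or (z of fish1 in the frame of board above 0.117 m and y of fish1 in the frame of board above -0.12 m) or (z of fish2 in the frame of board above 0.117 m and y of fish2 in the frame of board above -0.12 m)).
It fails at once if another thing on the counter is pushed more than 40 mm away or knocked over (distance of any of shaker, cups, carton, pot from where it was at the start of the episode above 0.04 m or angle between any of shaker, cups, carton, pot's own z axis and vertical above 0.5 rad).
It also fails if it takes over 61 s, if anything falls off the work surface, if the arm or the gripper's body presses on something with over 40 N, if the wrist force passes 120 N, or if a joint passes its speed limit or range.

## Robot

A 7-joint arm with a two-finger parallel gripper is mounted at the origin on the work surface. World frame = base frame: x ahead of the robot, y to its left, z up, the work surface at z = 0. Lengths are in mm, angles in rad, forces in N, time in s.
With the tool pointing down it reaches from about 400 to 900 mm from the base axis. Payload 5.5 kg.
Tool frame: the origin (TCP) lies at the very end of the fingers, on their centre line; the grasp point (between the pads) lies 19 mm behind it; z points along the fingers, x is the direction in which the jaws open and shut, and the axes are right-handed (so a half turn about z gives the same grasp; the last joint's range is limited). The gripper opens to 92 mm and grips with 3 to 60 N. Pads are 19 mm wide; open, the fingers measure 130 mm over their backs; the gripper's body (75 mm by 190 mm) begins 47 mm behind the grasp point.
Start: joints at [-0.91, 0.501, -0.427, 1.55, 0.221, 1.138, -0.21], TCP at [251.767, 599.26, 226.729] pointing down, gripper open.
Joint ranges: [-2.88, 2.88], [-0.31, 2.03], [-1.54, 1.56], [0.2, 2.42], [-1.41, 4.55], [0.19, 2.02], [-2.57, 2.57]. Speed limits (rad/s): [2.57, 2.57, 3.14, 3.14, 3.14, 3.14, 3.14].

## Interface

Orientations are given as [roll, pitch, yaw] about the fixed x, y, z axes, in that order (R = Rz(yaw) Ry(pitch) Rx(roll)).
In Python, from bench import get_obs, snapshot, sign_off gives the robot as it stands.
- The arm moves only by the tool drive_tool, never from a script. Its argument "series" is a list of rows, each a list of 3 entries, a list of its own where there are three numbers: the closure, from 0 (fully open) to 1 (shut), then the shift along the tool's x, y, z each as a share of 400 mm, from -1 to 1, then the turn, a rotation vector about the tool's x, y, z each as a share of pi/4 rad, from -1 to 1. A call has 1 to 8 rows; each row shifts and turns the pose as measured when the row begins, along the tool's axes as they then stand; what a row does not reach is not made up. A row lasts 1/10 s, in which the tool goes at most 50 mm and 8.59 degrees, less where a joint would pass 70% of its speed; a pose out of reach is approached as far as the arm can. A call with a number of a shift or a turn outside -1 to 1 is refused whole. A call with a gripper value outside its range is refused whole. The fingers move at their own pace and stop on an object; "newtons" is the grip in N (left out, the last holds). Time passes only in rows, so rows that do not move let the fingers close. It gives the time, the measured TCP pose, the force and the opening at its end, in the units of the state.
- get_obs(): the state, without advancing time (a new reading comes with each control period).
- snapshot(name): name is "scene" or "side" or "wrist"; returns a dict with "frame" (384x512x3 uint8, red, green, blue), "vfov" (degrees; the focal length in pixels is half the picture's height over the tangent of half this angle, whatever the lens; pixels are square), "cx", "cy" (the principal point, pixels), "k1" (the pictures are not rectified: a ray, as slopes to the right and down, at radius r is drawn at 1 + k1 r^2 times it, then the intrinsics apply), "xyz" and "attitude" of the camera in the world. Camera axes: x right, y up, looking along -z (the intrinsics and any distortion apply to the point x, -y, -z); pixel columns grow to the right and rows downward; lengths in mm; the calibration is good to about 2 mm. A picture is of the moment at which its call begins. There is no depth.
- sign_off(): hands the job in, once; it reports no verdict.
The state is a dict: "time_s": time; "joints": joint angles; "qd": joint speeds; "joint_efforts": joint torques, N m; "tool_pos": TCP position; "tool_rot": TCP orientation; "force": force on the tool from outside, world axes, zero at the start; "moment": the same for the moment, N m; "grip_width": opening from 0.0 (shut) to 1.0 (fully open).
Only numpy, scipy, OpenCV 4.12 (cv2) and the standard library are available. Lean on these libraries where they do the work, as an engineer would, in place of code of your own. Each camera call takes 0.05 s, during which the arm holds its last target.

## Working session

There is one attempt and no reset: what is moved stays moved. The work goes in short steps, Python scripts to look and compute and a tool call to move; the robot and the scene stay as the last step left them, time stands still between calls to the robot, and variables do not carry over. Pictures are saved under pics/ and viewed, and the job is handed in when it is done.

Besides the shell and the picture viewer there is one more tool, called after "Emit:" in YAML: its name, and indented under it one key for each argument. drive_tool: Moves the arm, as the interface text tells. Shift numbers are shares of 400 mm and turn numbers shares of pi/4 rad, none past 1 either way. Its arguments: {"type":"object","properties":{"series":{"type":"array"},"newtons":{"type":"number"}},"required":["series"]}

```bash
ls; mkdir -p pics; cat > h.py <<'E'
import numpy as np, cv2
from scipy.spatial.transform import Rotation as R
from bench import get_obs, snapshot
def cam(s):
    f=192/np.tan(np.radians(s['vfov'])/2)
    a=np.array(s['attitude'],float)
    M=a if a.shape==(3,3) else R.from_euler('xyz',a).as_matrix()
    return f,M,np.array(s['xyz'],float)
def ray(s,u,v):
    f,M,c=cam(s)
    K=np.array([[f,0,s['cx']],[0,f,s['cy']],[0,0,1]],float)
    p=cv2.undistortPointsIter(np.array([[[u,v]]],float),K,np.array([s['k1'],0,0,0.]),None,None,(3,100,1e-10))[0,0]
    d=M@np.array([p[0],-p[1],-1]); return c,d/np.linalg.norm(d)
def plane(s,u,v,z):
    c,d=ray(s,u,v); return c+d*(z-c[2])/d[2]
def proj(s,P):
    f,M,c=cam(s); q=M.T@(np.array(P,float)-c); x,y=q[0]/-q[2],-q[1]/-q[2]
    k=1+s['k1']*(x*x+y*y); return np.array([s['cx']+f*k*x,s['cy']+f*k*y])
def tri(a,b):
    (c1,d1),(c2,d2)=a,b
    A=np.c_[d1,-d2]; t=np.linalg.lstsq(A,c2-c1,rcond=None)[0]
    p,q=c1+t[0]*d1,c2+t[1]*d2; return (p+q)/2,np.linalg.norm(p-q)
def save(s,n): cv2.imwrite(f'pics/{n}.png',cv2.cvtColor(s['frame'],cv2.COLOR_RGB2BGR))
E
python3 - <<'E'
from h import *
import pickle
print(get_obs())
for n in('scene','side','wrist'):
    s=snapshot(n); save(s,n+'0'); pickle.dump(s,open(n+'0.pkl','wb')); print(n,{k:v for k,v in s.items() if k!='frame'})
E
```

```text
pics
{'time_s': 0.0, 'joints': array([-0.90978372,  0.50185701, -0.4267734 ,  1.55142765,  0.22080466,
        1.13826168, -0.21030113]), 'qd': array([-0.00074025,  0.00020059, -0.00068257, -0.00064837, -0.00134761,
        0.00052471,  0.00180844]), 'joint_efforts': array([ 5.01283102e-04, -5.66600990e+01, -5.81668407e+00, -2.79116553e+01,
       -6.86640898e-02,  3.06827109e-02,  1.98776179e-04]), 'tool_pos': array([251.59899428, 598.59637703, 225.68031283]), 'tool_rot': array([-3.14152601e+00,  1.89811865e-03,  1.17301941e+00]), 'force': array([ 0.3867543 , -0.68813898,  0.58226636]), 'moment': array([ 0.01937829,  0.04398178, -0.01975754]), 'grip_width': 1.0018140152309922}
scene {'vfov': 56.63834698273064, 'cx': 251.1337603387951, 'cy': 191.2710594319564, 'k1': 0.01689879174429741, 'xyz': array([1291.84780033,  243.29052443,  949.33631599]), 'attitude': array([ 0.77146524, -0.00493417,  1.90869959])}
side {'vfov': 47.37873098151548, 'cx': 250.70719750144193, 'cy': 188.29496643498388, 'k1': -0.05044730055259754, 'xyz': array([  58.68096098, -897.70125263,  970.65316748]), 'attitude': array([ 0.90971512, -0.00843223, -0.49931606])}
wrist {'vfov': 60.24343192416086, 'cx': 254.74665380300073, 'cy': 187.58574788136002, 'k1': 0.01483228453354729, 'xyz': array([180.13840938, 628.51202668, 384.6617823 ]), 'attitude': array([-0.2900087 ,  0.00165399,  1.17299616])}
```

View pics/scene0.png

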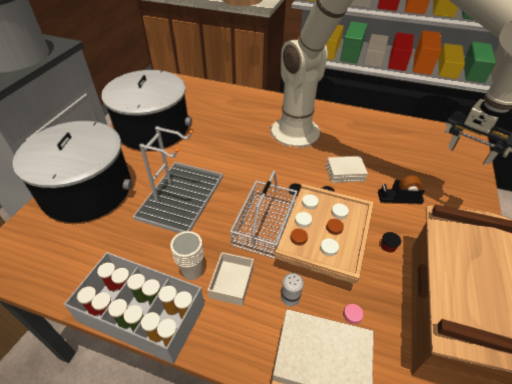

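View pics/side0.png

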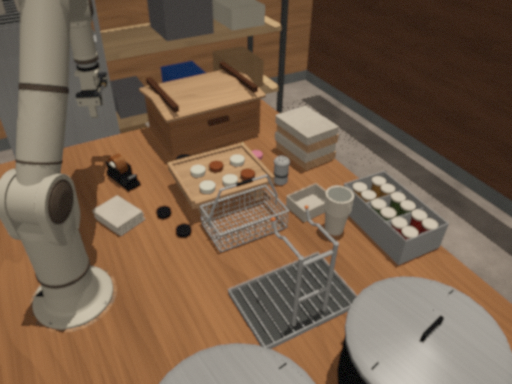

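View pics/wrist0.png

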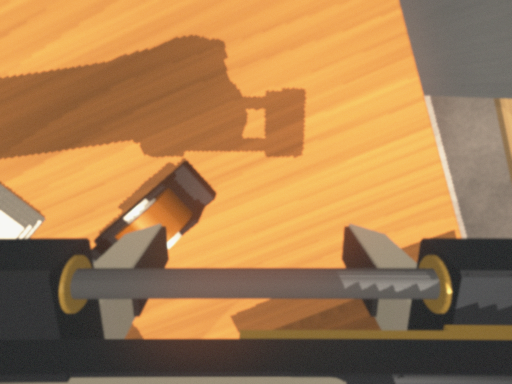

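```bash
python3 - <<'E'
import cv2
a=cv2.imread('pics/scene0.png')[150:300,220:400]; cv2.imwrite('pics/c1.png',cv2.resize(a,None,fx=4.4,fy=4,interpolation=3)[:600,:792])
cv2.imwrite('pics/c1.png',cv2.resize(a,(720,600),interpolation=cv2.INTER_CUBIC))
a=cv2.imread('pics/side0.png')[130:270,160:300]; cv2.imwrite('pics/c2.png',cv2.resize(a,(600,600),interpolation=cv2.INTER_CUBIC))
a=cv2.imread('pics/scene0.png')[115:235,130:290]; cv2.imwrite('pics/c3.png',cv2.resize(a,(800,600),interpolation=cv2.INTER_CUBIC))
a=cv2.imread('pics/side0.png')[180:350,200:370]; cv2.imwrite('pics/c4.png',cv2.resize(a,(600,600),interpolation=cv2.INTER_CUBIC))
E
```

```text
(no output)
```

View pics/c1.png

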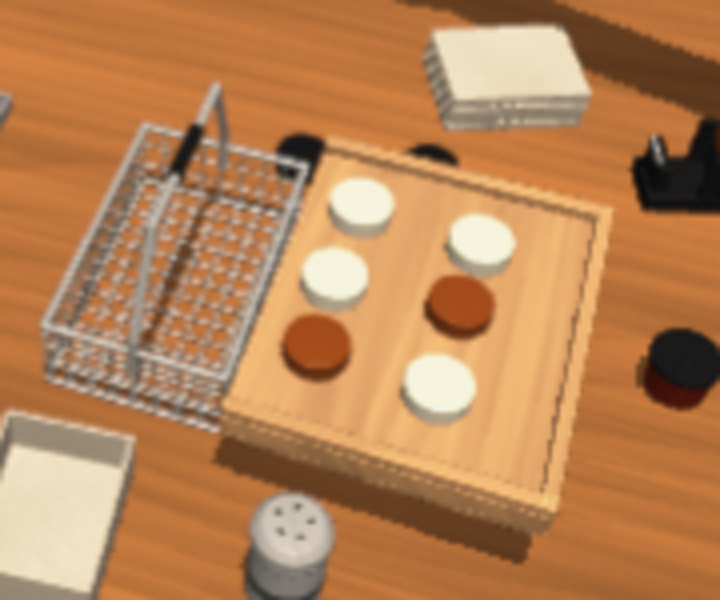

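View pics/c2.png

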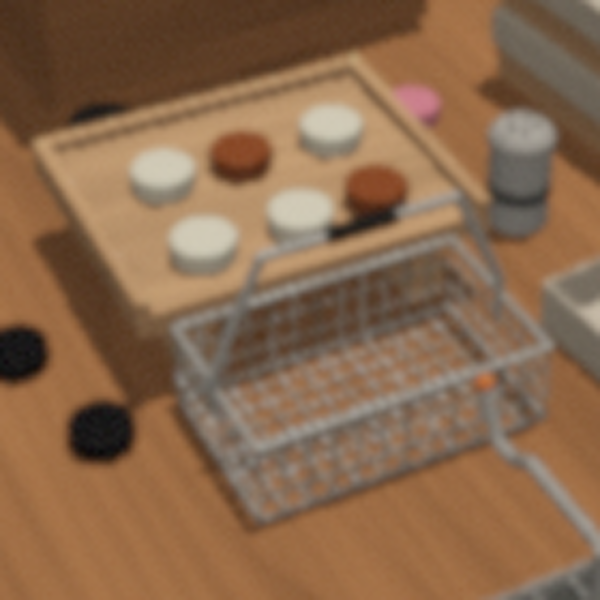

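View pics/c3.png

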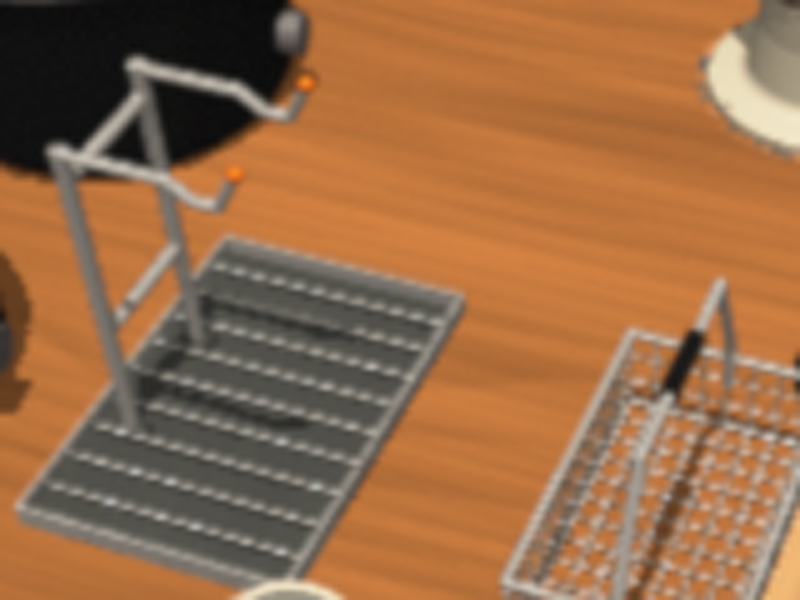

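View pics/c4.png

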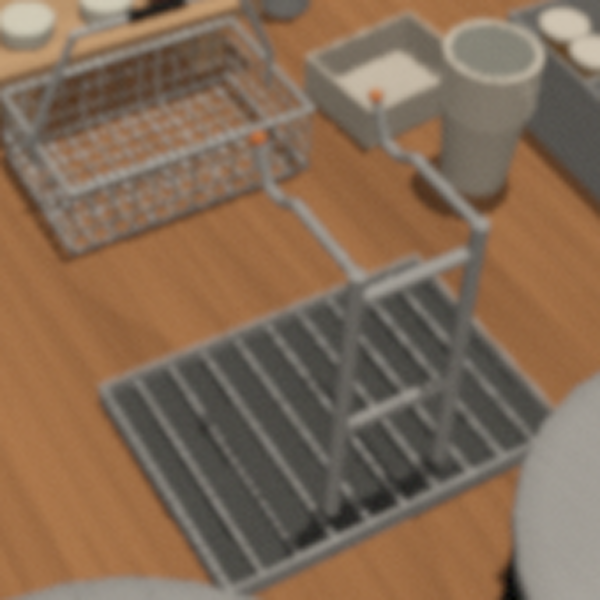

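```bash
python3 - <<'E'
from h import *
import pickle
S=pickle.load(open('scene0.pkl','rb'));D=pickle.load(open('side0.pkl','rb'))
for nm,s in(('scene',S),('side',D)):
    hsv=cv2.cvtColor(s['frame'],cv2.COLOR_RGB2HSV); 
    box=(285,185,370,265) if nm=='scene' else (180,145,270,200)
    for cn,m in(('white',(hsv[...,1]<55)&(hsv[...,2]>175)),('brown',(hsv[...,0]<13)&(hsv[...,1]>170)&(hsv[...,2]<200)),('orange',(hsv[...,0]<16)&(hsv[...,1]>190)&(hsv[...,2]>200))):
        m=m.astype(np.uint8)
        n,l,st,ce=cv2.connectedComponentsWithStats(m)
        for i in range(1,n):
            u,v=ce[i]
            inb=box[0]<u<box[2] and box[1]<v<box[3]
            if cn!='orange' and inb and st[i,4]>30: print(nm,cn,st[i,4],ce[i].round(1),plane(s,u,v,102).round(0), plane(s,u,v,82).round(0))
            if cn=='orange' and 3<=st[i,4]<40 : print(nm,cn,st[i,4],ce[i].round(1))
E
```

```text
scene white 145 [310.  200.4] [488. 167. 102.] [469. 165.  82.]
scene white 155 [340. 210.] [496. 266. 102.] [478. 266.  82.]
scene white 167 [303.3 218.5] [570. 165. 102.] [553. 163.  82.]
scene white 202 [329.5 246. ] [645. 260. 102.] [630. 261.  82.]
scene brown 202 [334.5 226. ] [567. 261. 102.] [550. 261.  82.]
scene brown 217 [298.6 236.3] [641. 168. 102.] [625. 166.  82.]
scene orange 5 [190.8 131.4]
scene orange 9 [176.3 148.9]
side white 88 [236.7 158.4] [639. 254. 102.] [652. 281.  82.]
side white 97 [197.5 168.8] [491. 260. 102.] [501. 287.  82.]
side white 102 [229.5 178.4] [563. 160. 102.] [575. 184.  82.]
side white 113 [207.  184.9] [483. 162. 102.] [492. 186.  82.]
side brown 86 [215.7 165.9] [553. 247. 102.] [565. 273.  82.]
side brown 88 [247.  173.9] [627. 155. 102.] [640. 179.  82.]
```

```bash
python3 - <<'E'
from h import *
import pickle
S=pickle.load(open('scene0.pkl','rb'));D=pickle.load(open('side0.pkl','rb'))
def c1(u,v):return(220+u/4-.375,150+v/4-.375)
def c2(u,v):return(160+u/4.286-.38,130+v/4.286-.38)
def c3(u,v):return(130+u/5-.4,115+v/5-.4)
def c4(u,v):return(200+u/3.53-.36,180+v/3.53-.36)
P=dict(bd_on=(c1(328,138),c2(142,315)),bd_bn=(c1(611,210),c2(40,145)),bd_bf=(c1(553,510),c2(357,60)),bd_of=(c1(232,402),c2(485,215)),
rim_sn=(c1(145,125),c2(260,448)),rim_bn=(c1(308,165),c2(175,328)),rim_sf=(c1(45,325),c2(548,345)),rim_bf=(c1(228,378),c2(455,238)),
h_n=(c3(720,285),c2(262,255)),h_f=(c3(640,448),c2(462,197)),slv=(c3(683,363),c2(363,222)),
tip_n=((190.8,131.4),c4(258,137)),tip_f=((176.3,148.9),c4(376,96)),
post_n=(c3(135,65),c4(357,280)),post_f=(c3(60,152),c4(482,225)),
)
Z=dict(bd=94,rim=75,h_=175,slv=175,tip=276,pos=262)
for k,(a,b) in P.items():
    p,g=tri(ray(S,*a),ray(D,*b)); z=[Z[q] for q in Z if k.startswith(q)][0]
    print(k,p.round(0),round(g,1),'|',plane(S,*a,z)[:2].round(0),plane(D,*b,z)[:2].round(0))
E
```

```text
bd_on [411. 120.  86.] 6.2 | [416. 123.] [409. 107.]
bd_bn [420. 358.  90.] 6.3 | [420. 359.] [419. 348.]
bd_bf [713. 351.  89.] 3.5 | [715. 352.] [710. 342.]
bd_of [700. 116.  81.] 12.4 | [703. 122.] [692.  94.]
rim_sn [433. -37.  72.] 2.6 | [434. -36.] [433. -41.]
rim_bn [433. 110.  71.] 4.3 | [434. 112.] [432. 103.]
rim_sf [668. -38.  71.] 0.7 | [670. -37.] [665. -42.]
rim_bf [671. 108.  72.] 6.0 | [671. 110.] [670. 101.]
h_n [474.  36. 175.] 1.3 | [473.  36.] [474.  35.]
h_f [628.  31. 176.] 6.8 | [624.  33.] [630.  29.]
slv [552.  35. 177.] 2.7 | [548.  35.] [554.  36.]
tip_n [ 484. -239.  272.] 0.4 | [ 489. -236.] [ 482. -244.]
tip_f [ 579. -241.  272.] 1.4 | [ 582. -238.] [ 576. -246.]
post_n [ 481. -367.  253.] 0.2 | [ 491. -359.] [ 476. -374.]
post_f [ 579. -365.  254.] 2.9 | [ 586. -357.] [ 574. -372.]
```

```bash
cat >> h.py <<'E'
def plan(tgt,yaw,n=None,cur=None,g=0,step=48,rstep=8.2,roll=None):
    """rows to reach tgt [mm], yaw [rad], tool kept pointing down"""
    if cur is None:
        o=get_obs(); p=np.array(o['tool_pos']);Rc=R.from_euler('xyz',o['tool_rot'])
    else: p,Rc=np.array(cur[0],float),R.from_euler('xyz',cur[1])
    tgt=np.array(tgt,float); Rt=R.from_euler('xyz',[np.pi,0,yaw])
    d=np.linalg.norm(tgt-p); w=np.degrees((Rc.inv()*Rt).magnitude())
    n=n or max(1,int(np.ceil(max(d/step,w/rstep))))
    print('dist',d.round(1),'ang',w.round(2),'rows',n)
    rows=[]
    for i in range(n):
        k=n-i
        rows.append([g,(Rc.inv().apply((tgt-p)/k)/400).round(4).tolist(),((Rc.inv()*Rt).as_rotvec()/k/(np.pi/4)).round(4).tolist()])
        Rn=Rc*R.from_rotvec((Rc.inv()*Rt).as_rotvec()/k); p=p+(tgt-p)/k; Rc=Rn
    for r in rows: print(r)
    return p
E
python3 - <<'E'
from h import *
import pickle
S=pickle.load(open('scene0.pkl','rb'));D=pickle.load(open('side0.pkl','rb'))
print('crate',[plane(S,428,208,z).round() for z in(100,150,200)], plane(S,413,370,0).round())
print('cups base',plane(S,190,277,0).round(),'top',plane(S,187,245,144).round(), plane(D,337,195,144).round())
print('carton',plane(S,231,279,22).round(), 'shaker top',plane(S,292,282,97).round(),'redpot top',plane(S,390,240,40).round())
print('bigpot', [plane(S,125,165,z).round() for z in (0,150,180)], plane(S,187,121,100).round())
p=plan([525,330,226],-0.025,8)
E
```

```text
crate [array([392., 527., 100.]), array([445., 511., 150.]), array([498., 494., 200.])] [870. 527.   0.]
cups base [ 820. -112.    0.] top [ 805. -110.  144.] [ 789. -120.  144.]
carton [797.  12.  22.] shaker top [791. 188.  97.] redpot top [511. 436.  40.]
bigpot [array([ 450., -580.,    0.]), array([ 583., -450.,  150.]), array([ 610., -424.,  180.])] [ 220. -408.  100.]
dist 383.3 ang 68.64 rows 8
[0, [-0.0443, 0.1113, 0.0], [0.0001, 0.0002, 0.1907]]
[0, [-0.0272, 0.1167, 0.0], [0.0001, 0.0002, 0.1907]]
[0, [-0.0095, 0.1194, -0.0], [0.0001, 0.0002, 0.1907]]
[0, [0.0084, 0.1195, -0.0], [0.0001, 0.0002, 0.1907]]
[0, [0.0261, 0.1169, -0.0], [0.0001, 0.0002, 0.1907]]
[0, [0.0433, 0.1117, -0.0], [0.0001, 0.0002, 0.1907]]
[0, [0.0595, 0.104, -0.0], [0.0001, 0.0002, 0.1907]]
[0, [0.0743, 0.094, -0.0], [0.0001, 0.0002, 0.1907]]
```

Emit:
drive_tool:
  series:
    - [0.7, [-0.044, 0.111, 0], [0, 0, 0.19]]
    - [0.7, [-0.027, 0.117, 0], [0, 0, 0.19]]
    - [0.7, [-0.01, 0.119, 0], [0, 0, 0.19]]
    - [0.7, [0.008, 0.12, 0], [0, 0, 0.19]]
    - [0.7, [0.026, 0.117, 0], [0, 0, 0.19]]
    - [0.7, [0.043, 0.112, 0], [0, 0, 0.19]]
    - [0.7, [0.06, 0.104, 0], [0, 0, 0.19]]
    - [0.7, [0.074, 0.094, 0], [0, 0, 0.19]]

```text
time_s: 0.95
tool_pos: [522.5, 326.8, 221.6]
tool_rot: [-3.14, 0.009, -0.022]
force: [1.1, 0.7, 0.3]
grip_width: 0.353
```

```bash
python3 - <<'E'
from h import *
import pickle
o=get_obs(); print(o['tool_pos'].round(1),o['tool_rot'].round(3),o['joints'].round(2),o['force'].round(1),o['grip_width'])
s=snapshot('wrist'); save(s,'w1'); pickle.dump(s,open('w1.pkl','wb')); print(s['xyz'],s['attitude'])
E
```

```text
[522.5 326.8 221.6] [-3.14   0.009 -0.022] [-0.53  0.42 -0.09  1.65  0.03  1.08 -0.65] [1.1 0.7 0.3] 0.3526719375198646
[525.18426208 403.37925288 380.64180505] [-0.2880019   0.00832269 -0.02193846]
```

View pics/w1.png

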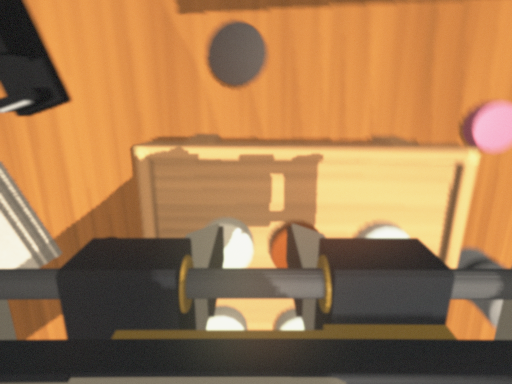

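Emit:
drive_tool:
  series:
    - [0.65, [0.05, -0.1, -0.1], [0, -0.01, 0]]
    - [0.65, [0.05, -0.1, -0.1], [0, 0, 0]]
    - [0.65, [0, 0, 0], [0, 0, 0]]

```text
time_s: 1.3
tool_pos: [569.8, 381.5, 289.0]
tool_rot: [3.123, 0.025, -0.055]
force: [0.5, 1.1, -0.1]
grip_width: 0.348
```

```bash
python3 - <<'E'
from h import *
import pickle
o=get_obs(); print(o['tool_pos'].round(1),o['tool_rot'].round(3),o['joints'].round(2),o['force'].round(1),o['grip_width'])
s=snapshot('wrist'); save(s,'w2'); pickle.dump(s,open('w2.pkl','wb')); print(s['xyz'],s['attitude'])
E
```

```text
[569.8 381.5 289. ] [ 3.123  0.025 -0.055] [-0.58  0.51 -0.08  1.35  0.04  1.31 -0.71] [ 0.5  1.1 -0.1] 0.3483011848791003
[577.758733   461.05664754 446.32055661] [-0.30843077  0.02471098 -0.05470645]
```

View pics/w2.png

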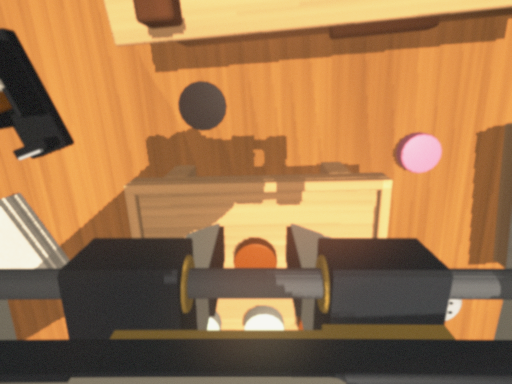

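```bash
python3 - <<'E'
from h import *
import pickle
W=pickle.load(open('w1.pkl','rb'));V=pickle.load(open('w2.pkl','rb'))
print('w1 lip',plane(W,133,148,94).round(),plane(W,482,152,94).round(),'right edge rice',plane(W,255,250,102).round(),'riceback top',plane(W,232,220,102).round())
print('w2 lip',plane(V,127,181,94).round(),plane(V,391,179,94).round(),'fish l/r/top',plane(V,233,258,102).round(),plane(V,277,258,102).round(),plane(V,255,238,102).round())
print('w2 front white l/r',plane(V,244,320,102).round(),plane(V,285,320,102).round(),'pot c',plane(V,203,105,40).round(),'pink',plane(V,420,153,20).round())
cv2.imwrite('pics/w1c.png',cv2.resize(cv2.cvtColor(W['frame'],cv2.COLOR_RGB2BGR)[200:345,180:430],(800,464)))
E
```

```text
w1 lip [415. 357.  94.] [718. 347.  94.] right edge rice [520. 260. 102.] riceback top [500. 291. 102.]
w2 lip [420. 364.  94.] [712. 352.  94.] fish l/r/top [533. 267. 102.] [585. 264. 102.] [560. 291. 102.]
w2 front white l/r [540. 179. 102.] [591. 177. 102.] pot c [504. 439.  40.] pink [775. 363.  20.]
```

View pics/w1c.png

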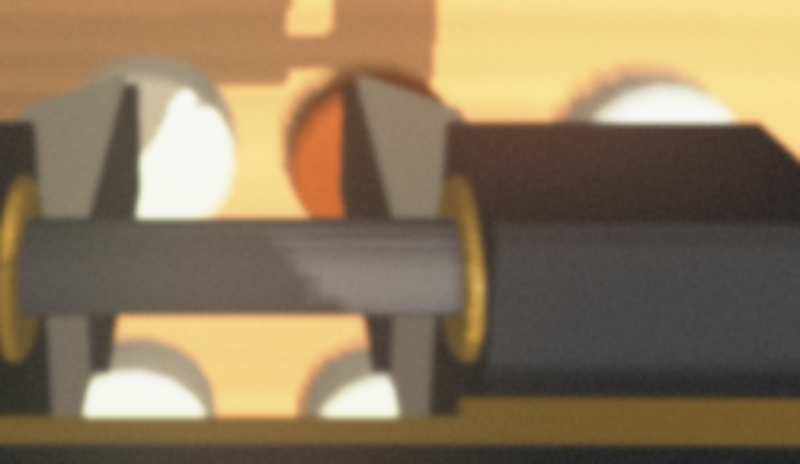

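```bash
python3 - <<'E'
from h import *
plan([565,212,125],-0.03,6,g=.65)
E
```

```text
dist 231.4 ang 2.59 rows 6
[0.65, [0.0043, 0.0675, 0.0687], [0.005, 0.0061, -0.0055]]
[0.65, [0.0037, 0.0678, 0.0685], [0.005, 0.0061, -0.0055]]
[0.65, [0.0031, 0.0681, 0.0682], [0.005, 0.0061, -0.0055]]
[0.65, [0.0024, 0.0684, 0.068], [0.005, 0.0061, -0.0055]]
[0.65, [0.0018, 0.0686, 0.0677], [0.005, 0.0061, -0.0055]]
[0.65, [0.0012, 0.0689, 0.0674], [0.005, 0.0061, -0.0055]]
```

Emit:
drive_tool:
  series:
    - [0.65, [0.004, 0.0675, 0.0687], [0.005, 0.006, -0.005]]
    - [0.65, [0.004, 0.068, 0.0685], [0.005, 0.006, -0.005]]
    - [0.65, [0.003, 0.068, 0.068], [0.005, 0.006, -0.005]]
    - [0.65, [0.002, 0.068, 0.068], [0.005, 0.006, -0.005]]
    - [0.65, [0.002, 0.069, 0.068], [0.005, 0.006, -0.005]]
    - [0.65, [0.001, 0.069, 0.067], [0.005, 0.006, -0.005]]
    - [0.65, [0, 0, 0], [0, 0, 0]]

```text
time_s: 2.05
tool_pos: [554.2, 202.7, 112.2]
tool_rot: [3.137, 0.01, -0.024]
force: [-0.5, -0.7, -0.6]
grip_width: 0.351
```

```bash
python3 - <<'E'
from h import *
o=get_obs(); print(o['tool_pos'].round(1),o['tool_rot'].round(3),o['force'].round(1),o['grip_width'])
for n in('scene','side'):
    s=snapshot(n); a=s['frame'][150:300,220:400] if n=='scene' else s['frame'][100:250,150:330]
    s['frame']=cv2.resize(a,(720,600),interpolation=cv2.INTER_CUBIC); save(s,n+'3')
plan([565,212,89],-0.03,1,g=.65)
E
```

```text
[554.2 202.7 112.2] [ 3.137  0.01  -0.024] [-0.5 -0.7 -0.6] 0.3512545079218564
dist 28.3 ang 0.65 rows 1
[0.65, [0.0211, -0.0078, 0.067], [-0.0015, 0.0061, 0.0131]]
```

View pics/scene3.png

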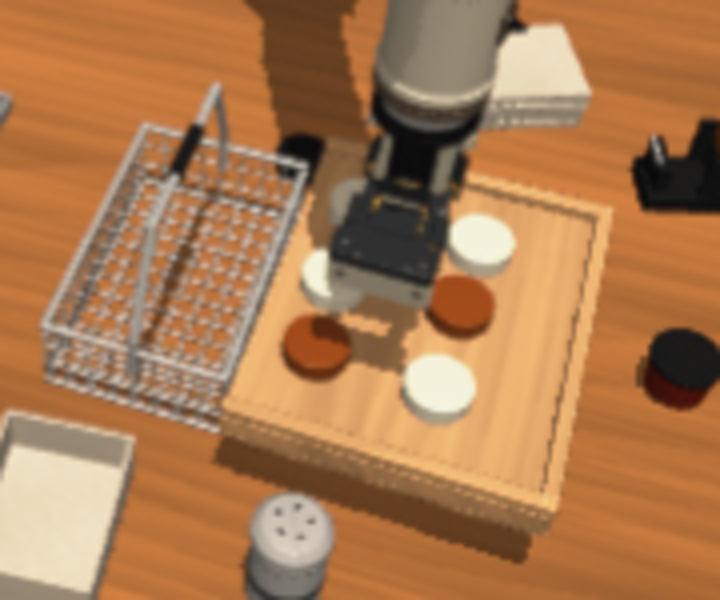

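View pics/side3.png

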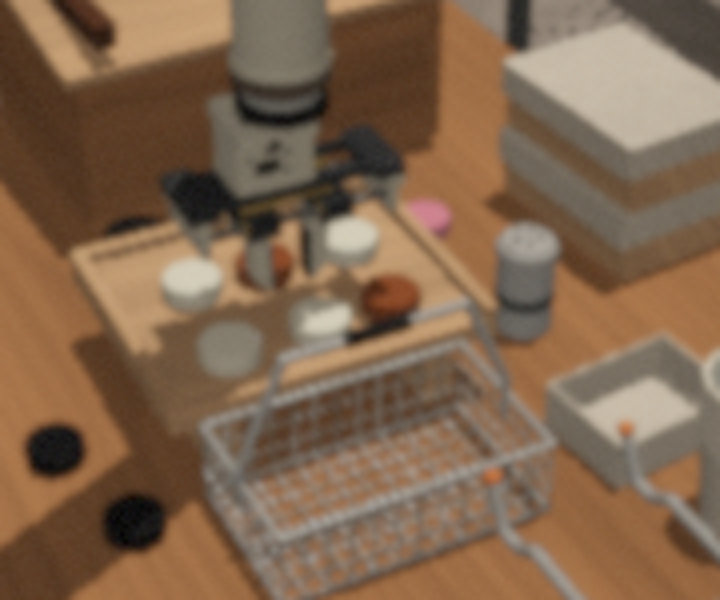

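Emit:
drive_tool:
  series:
    - [0.65, [0.03, -0.022, 0.01], [0, 0.006, 0.01]]
    - [0.65, [0, 0, 0.03], [0, 0, 0]]
    - [0.65, [0, 0, 0.01], [0, 0, 0]]

```text
time_s: 2.45
tool_pos: [571.3, 223.7, 97.6]
tool_rot: [-3.136, -0.006, -0.023]
force: [-0.7, -0.5, -0.1]
grip_width: 0.354
```

```bash
python3 - <<'E'
from h import *
o=get_obs(); print(o['tool_pos'].round(1),o['tool_rot'].round(3),o['force'].round(1),o['grip_width'])
for n in('scene','side'):
    s=snapshot(n); a=s['frame'][150:300,220:400] if n=='scene' else s['frame'][100:250,150:330]
    s['frame']=cv2.resize(a,(720,600),interpolation=cv2.INTER_CUBIC); save(s,n+'4')
E
```

```text
[571.3 223.7  97.6] [-3.136 -0.006 -0.023] [-0.7 -0.5 -0.1] 0.35403378240879857
```

View pics/side4.png

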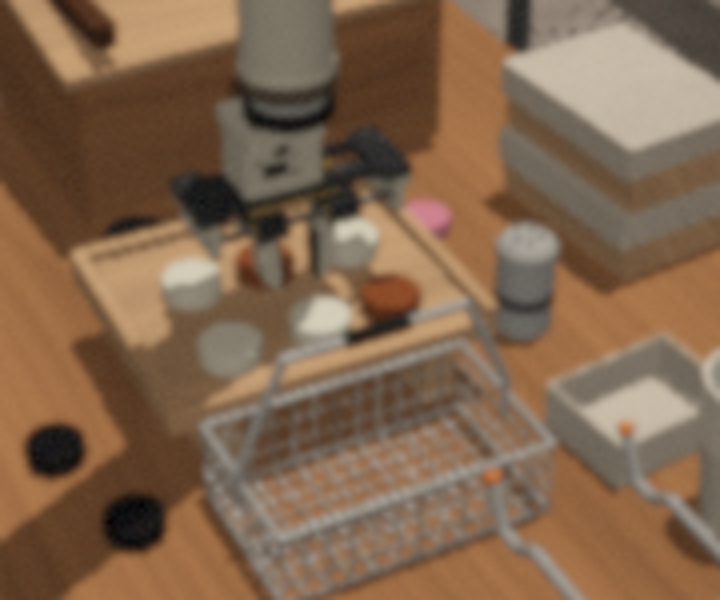

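Emit:
drive_tool:
  series:
    - [0.65, [-0.006, 0.015, 0.012], [0, 0, 0]]
    - [0.65, [-0.003, 0.01, 0.008], [0, 0, 0]]
    - [0.65, [0, 0.01, 0], [0, 0, 0]]
    - [0.65, [0, 0.01, 0], [0, 0, 0]]

```text
time_s: 2.95
tool_pos: [566.7, 205.7, 89.4]
tool_rot: [-3.135, -0.006, -0.021]
force: [1.2, 0.2, 0.7]
grip_width: 0.35
```

Emit:
drive_tool:
  series:
    - [0.65, [0, 0.018, 0], [0, 0, 0]]
    - [0.65, [0, 0.018, 0], [0, 0, 0]]
    - [0.65, [0, 0.018, 0], [0, 0, 0]]
    - [0.65, [0, 0.018, 0], [0, 0, 0]]
    - [0.65, [0, 0.018, 0], [0, 0, 0]]
    - [0.65, [0, 0.018, 0], [0, 0, 0]]
    - [0.65, [0, 0.018, 0], [0, 0, 0]]
    - [0.65, [0, 0, 0], [0, 0, 0]]

```text
time_s: 3.75
tool_pos: [566.4, 148.2, 90.0]
tool_rot: [-3.136, -0.008, -0.025]
force: [-1.0, 0.5, -0.7]
grip_width: 0.347
```

```bash
python3 - <<'E'
from h import *
o=get_obs(); print(o['tool_pos'].round(1),o['tool_rot'].round(3),o['force'].round(1),o['grip_width'])
for n in('scene','side'):
    s=snapshot(n); a=s['frame'][150:300,220:400] if n=='scene' else s['frame'][100:250,150:330]
    s['frame']=cv2.resize(a,(720,600),interpolation=cv2.INTER_CUBIC); save(s,n+'5')
E
```

```text
[566.4 148.2  90. ] [-3.136 -0.008 -0.025] [-1.   0.5 -0.7] 0.3471010818395155
```

View pics/side5.png

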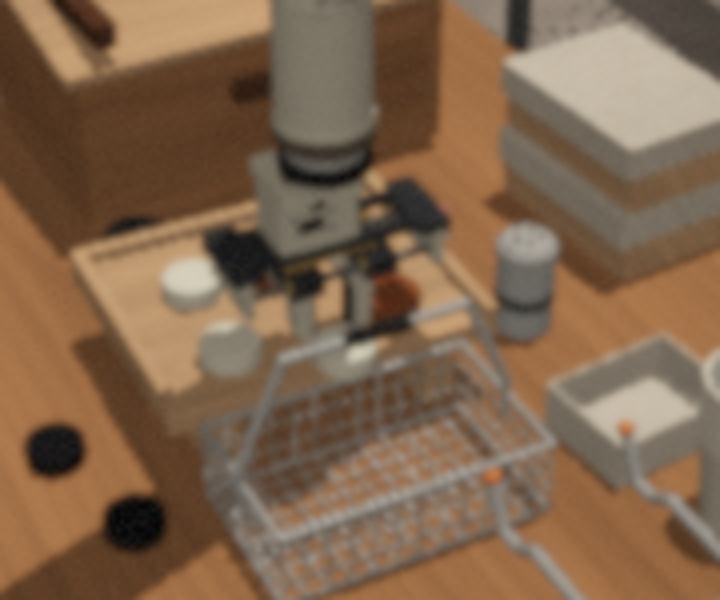

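Emit:
drive_tool:
  series:
    - [0.65, [0.005, 0.018, 0], [0, 0, 0]]
    - [0.65, [0.002, 0.02, 0], [0, 0, 0]]
    - [0.65, [0, 0.018, 0], [0, 0, 0]]
    - [0.65, [0, 0, 0], [0, 0, 0]]
    - [0.65, [0, 0, 0], [0, 0, 0]]

```text
time_s: 4.35
tool_pos: [568.9, 126.3, 89.9]
tool_rot: [-3.134, -0.008, -0.022]
force: [-0.4, 0.5, -0.2]
grip_width: 0.347
```

```bash
python3 - <<'E'
from h import *
o=get_obs(); print(o['tool_pos'].round(1),o['tool_rot'].round(3),o['force'].round(1),o['grip_width'])
for n in('scene','side'):
    s=snapshot(n); a=s['frame'][150:300,220:400] if n=='scene' else s['frame'][100:250,150:330]
    s['frame']=cv2.resize(a,(720,600),interpolation=cv2.INTER_CUBIC); save(s,n+'6')
E
```

```text
[568.9 126.3  89.9] [-3.134 -0.008 -0.022] [-0.4  0.5 -0.2] 0.3465223385043682
```

View pics/side6.png

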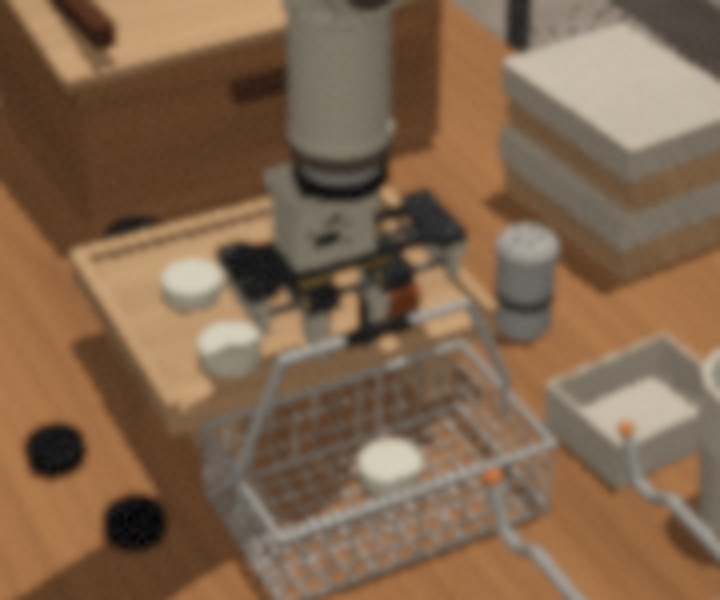

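View pics/scene6.png

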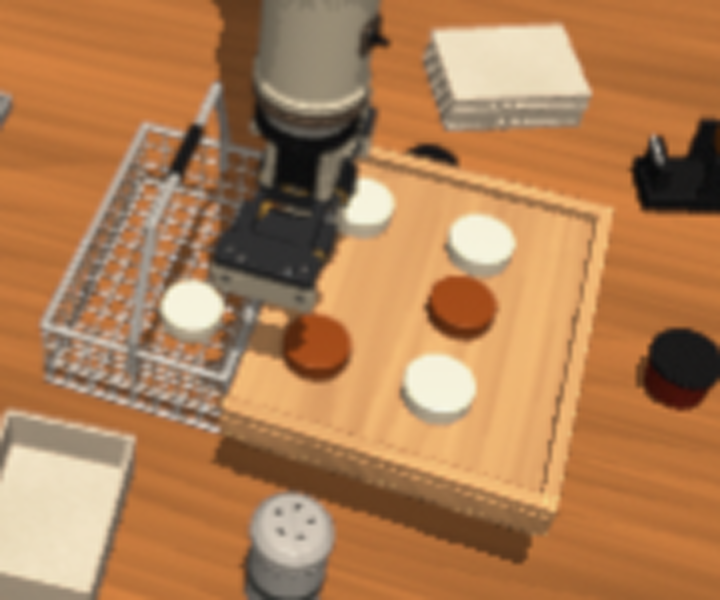

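Emit:
drive_tool:
  series:
    - [0.65, [0, -0.01, -0.045], [0, 0, 0]]
    - [0.65, [0, -0.02, -0.045], [0, 0, 0]]
    - [0.65, [-0.04, -0.04, 0], [0, 0, 0]]
    - [0.65, [-0.05, -0.045, 0], [0, 0, 0]]
    - [0.65, [-0.05, -0.045, 0], [0, 0, 0]]
    - [0.65, [-0.03, -0.03, 0], [0, 0, 0]]
    - [0.65, [-0.01, -0.01, 0], [0, 0, 0]]
    - [0.65, [0, 0, 0], [0, 0, 0]]

```text
time_s: 5.25
tool_pos: [496.2, 212.2, 127.4]
tool_rot: [-3.133, -0.009, -0.02]
force: [0.6, 0.7, -0.6]
grip_width: 0.347
```

```bash
python3 - <<'E'
from h import *
plan([487,210,89],-0.03,4,g=.65)
E
```

```text
dist 39.5 ang 0.88 rows 4
[0.65, [-0.0059, 0.0017, 0.0239], [-0.0026, -0.0028, 0.0031]]
[0.65, [-0.0059, 0.0016, 0.0239], [-0.0026, -0.0028, 0.0031]]
[0.65, [-0.0058, 0.0016, 0.0239], [-0.0026, -0.0028, 0.0031]]
[0.65, [-0.0058, 0.0016, 0.024], [-0.0026, -0.0028, 0.0031]]
```

Emit:
drive_tool:
  series:
    - [0.65, [-0.007, 0.002, 0.024], [-0.003, -0.003, 0.003]]
    - [0.65, [-0.007, 0.002, 0.024], [-0.003, -0.003, 0.003]]
    - [0.65, [-0.006, 0.002, 0.024], [-0.003, -0.003, 0.003]]
    - [0.65, [-0.005, 0.002, 0.016], [-0.003, -0.003, 0.003]]
    - [0.65, [0, 0, 0.002], [0, 0, 0]]

```text
time_s: 5.75
tool_pos: [487.5, 205.5, 87.2]
tool_rot: [3.138, 0.002, -0.036]
force: [0.0, -0.2, -0.1]
grip_width: 0.354
```

Emit:
drive_tool:
  series:
    - [0.65, [0, 0.018, 0], [0, 0, 0]]
    - [0.65, [0, 0.018, 0], [0, 0, 0]]
    - [0.65, [0, 0.018, 0], [0, 0, 0]]
    - [0.65, [0, 0.018, 0], [0, 0, 0]]
    - [0.65, [0, 0.018, 0], [0, 0, 0]]
    - [0.65, [0, 0.018, 0], [0, 0, 0]]
    - [0.65, [0, 0.018, 0], [0, 0, 0]]
    - [0.65, [0, 0.018, 0], [0, 0, 0]]

```text
time_s: 6.55
tool_pos: [486.5, 142.8, 88.2]
tool_rot: [3.138, -0.0, -0.037]
force: [0.7, -0.3, 0.5]
grip_width: 0.35
```

Emit:
drive_tool:
  series:
    - [0.65, [0, 0.018, 0], [0, 0, 0]]
    - [0.65, [0, 0.018, 0], [0, 0, 0]]
    - [0.65, [0, 0.018, 0], [0, 0, 0]]
    - [0.65, [0, 0, 0], [0, 0, 0]]
    - [0.65, [0, 0, 0], [0, 0, 0]]

```text
time_s: 7.05
tool_pos: [485.6, 117.5, 88.4]
tool_rot: [3.138, -0.0, -0.039]
force: [0.1, 0.6, 0.3]
grip_width: 0.353
```

```bash
python3 - <<'E'
from h import *
o=get_obs(); print(o['tool_pos'].round(1),o['tool_rot'].round(3),o['force'].round(1),o['grip_width'])
for n in('scene','side'):
    s=snapshot(n); a=s['frame'][150:300,220:400] if n=='scene' else s['frame'][100:250,150:330]
    s['frame']=cv2.resize(a,(720,600),interpolation=cv2.INTER_CUBIC); save(s,n+'7')
E
```

```text
[485.6 117.5  88.4] [ 3.138 -0.    -0.039] [0.1 0.6 0.3] 0.352824941694975
```

View pics/side7.png

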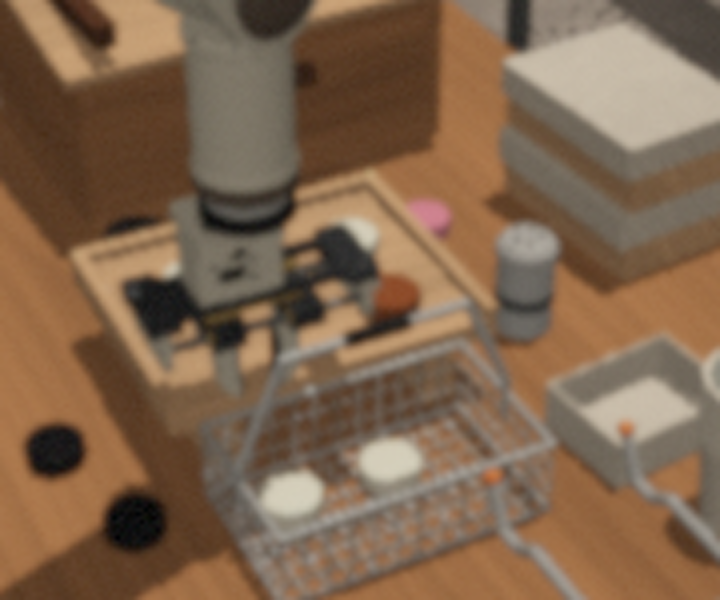

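View pics/scene7.png

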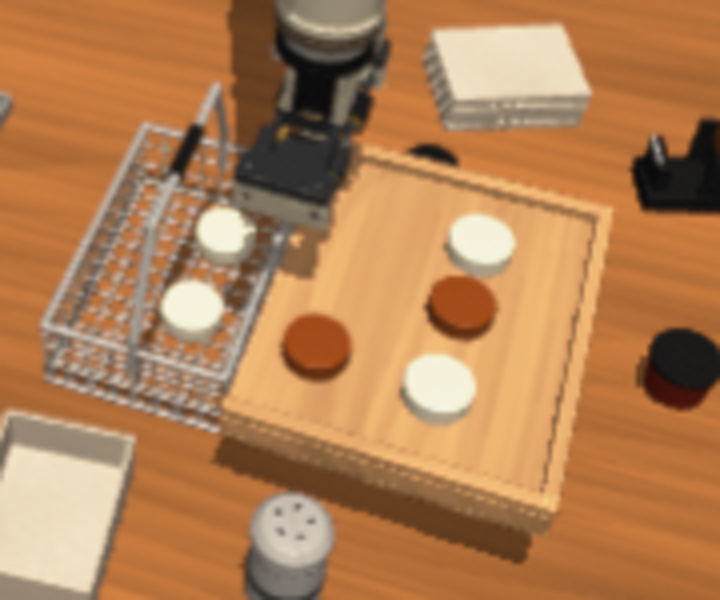

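Emit:
drive_tool:
  series:
    - [0.65, [0, -0.01, -0.05], [0, 0, 0]]
    - [0.65, [0, -0.06, -0.05], [0, 0, 0.003]]
    - [0.65, [0.005, -0.08, 0], [0, 0, -0.005]]
    - [0.65, [0.005, -0.08, 0], [0, 0, -0.005]]
    - [0.65, [0.005, -0.08, 0], [0, 0, 0]]
    - [0.65, [0, -0.06, 0], [0, 0, 0]]
    - [0.65, [0, -0.03, 0], [0, 0, 0]]
    - [0.65, [0, 0, 0], [0, 0, 0]]

```text
time_s: 7.95
tool_pos: [496.8, 285.8, 128.8]
tool_rot: [3.139, 0.001, -0.031]
force: [-0.1, 0.2, 0.7]
grip_width: 0.35
```

```bash
python3 - <<'E'
from h import *
plan([493,312,89],-0.03,5,g=.65)
E
```

```text
dist 47.8 ang 0.16 rows 5
[0.65, [-0.0023, -0.0131, 0.0199], [0.0006, 0.0002, -0.0003]]
[0.65, [-0.0023, -0.0131, 0.0199], [0.0006, 0.0002, -0.0003]]
[0.65, [-0.0023, -0.013, 0.0199], [0.0006, 0.0002, -0.0003]]
[0.65, [-0.0023, -0.013, 0.0199], [0.0006, 0.0002, -0.0003]]
[0.65, [-0.0023, -0.013, 0.0199], [0.0006, 0.0002, -0.0003]]
```

Emit:
drive_tool:
  series:
    - [0.65, [-0.003, -0.035, 0], [0, 0, 0]]
    - [0.65, [-0.003, -0.03, 0.01], [0, 0, 0]]
    - [0.65, [-0.002, -0.01, 0.02], [0, 0, 0]]
    - [0.65, [0, 0, 0.025], [0, 0, 0]]
    - [0.65, [0, 0, 0.025], [0, 0, 0]]
    - [0.65, [0, 0, 0.015], [0, 0, 0]]
    - [0.65, [0, 0, 0.004], [0, 0, 0]]

```text
time_s: 8.65
tool_pos: [494.3, 312.0, 84.2]
tool_rot: [3.134, 0.003, -0.036]
force: [0.1, 0.0, -0.5]
grip_width: 0.349
```

```bash
python3 - <<'E'
from h import *
o=get_obs(); print(o['tool_pos'].round(1),o['tool_rot'].round(3),o['force'].round(1),o['grip_width'])
for n in('scene','side'):
    s=snapshot(n); a=s['frame'][150:300,220:400] if n=='scene' else s['frame'][100:250,150:330]
    s['frame']=cv2.resize(a,(720,600),interpolation=cv2.INTER_CUBIC); save(s,n+'8')
E
```

```text
[494.3 312.   84.2] [ 3.134e+00  3.000e-03 -3.600e-02] [ 0.1  0.  -0.5] 0.34896028119411115
```

View pics/side8.png

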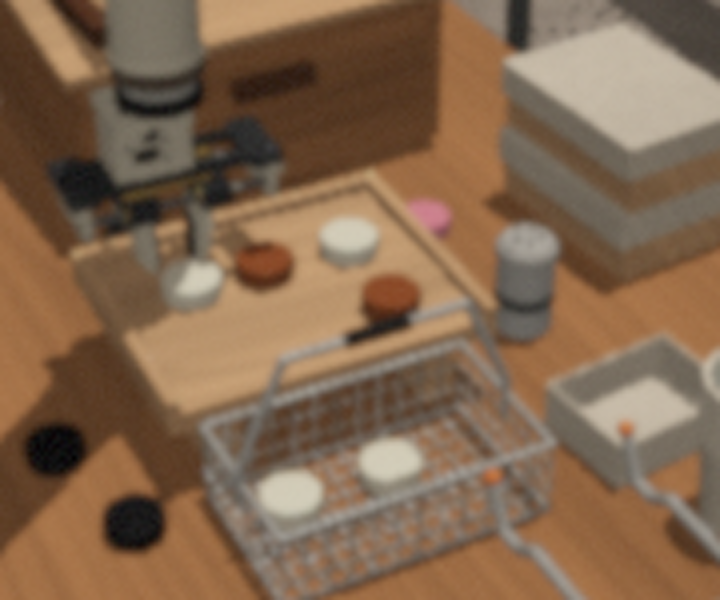

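View pics/scene8.png

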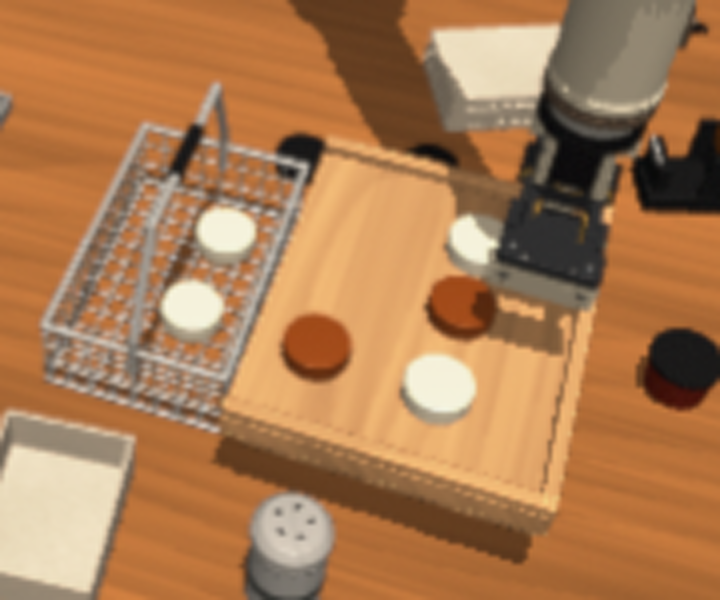

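Emit:
drive_tool:
  series:
    - [0.78, [0, 0, -0.008], [0, 0, 0]]
    - [0.78, [0, 0.02, -0.004], [0, 0, 0]]
    - [0.78, [0, 0.02, 0], [0, 0, 0]]
    - [0.78, [0, 0.022, 0], [0, 0, 0]]
    - [0.78, [0, 0.022, 0], [0, 0, 0]]
    - [0.78, [0, 0.022, 0], [0, 0, 0]]
    - [0.78, [0, 0.022, 0], [0, 0, 0]]
    - [0.78, [0, 0.022, 0], [0, 0, 0]]

```text
time_s: 9.55
tool_pos: [493.5, 247.6, 92.5]
tool_rot: [3.137, -0.001, -0.037]
force: [-0.1, -0.3, -0.9]
grip_width: 0.218
```

Emit:
drive_tool:
  series:
    - [0.78, [0, 0.022, 0], [0, 0, 0]]
    - [0.78, [0, 0.022, 0], [0, 0, 0]]
    - [0.78, [0, 0.022, 0], [0, 0, 0]]
    - [0.78, [0, 0.022, 0], [0, 0, 0]]
    - [0.78, [0, 0.022, 0], [0, 0, 0]]
    - [0.78, [0, 0, 0], [0, 0, 0]]

```text
time_s: 10.15
tool_pos: [491.7, 197.4, 92.6]
tool_rot: [3.136, -0.001, -0.039]
force: [0.3, -0.6, -0.4]
grip_width: 0.218
```

```bash
python3 - <<'E'
from h import *
o=get_obs(); print(o['tool_pos'].round(1),o['tool_rot'].round(3),o['force'].round(1),o['grip_width'])
for n in('scene','side'):
    s=snapshot(n); a=s['frame'][150:300,220:400] if n=='scene' else s['frame'][100:250,150:330]
    s['frame']=cv2.resize(a,(720,600),interpolation=cv2.INTER_CUBIC); save(s,n+'9')
E
```

```text
[491.7 197.4  92.6] [ 3.136e+00 -1.000e-03 -3.900e-02] [ 0.3 -0.6 -0.4] 0.21797815186333896
```

View pics/side9.png

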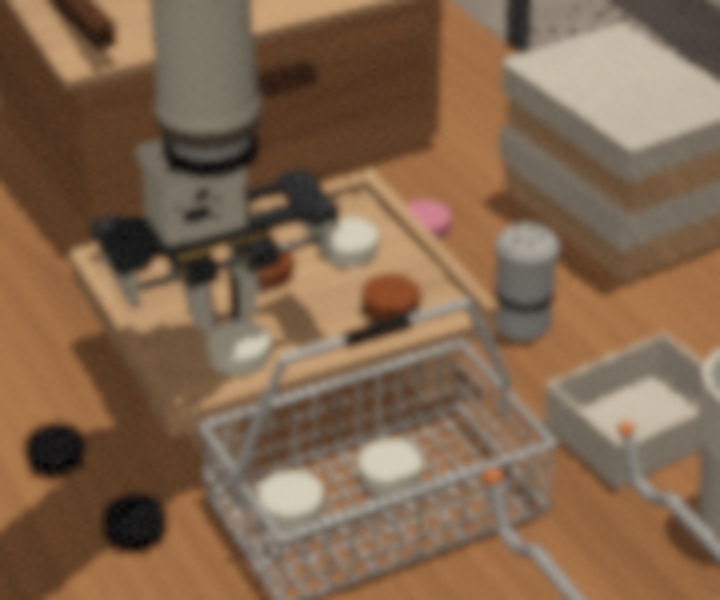

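View pics/scene9.png

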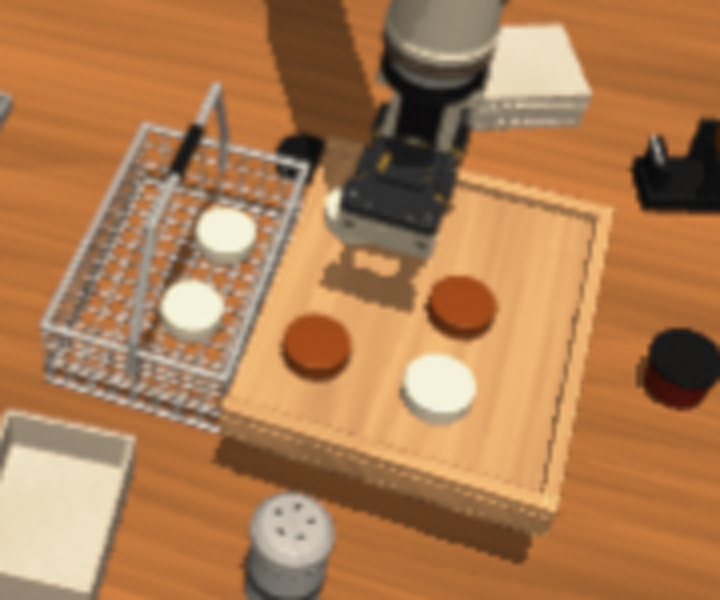

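Emit:
drive_tool:
  series:
    - [0.78, [0, 0.02, 0.006], [0, 0, 0]]
    - [0.78, [0, 0.02, 0.003], [0, 0, 0]]
    - [0.78, [0, 0.02, 0], [0, 0, 0]]
    - [0.78, [0, 0.02, 0], [0, 0, 0]]
    - [0.78, [0, 0.02, 0], [0, 0, 0]]
    - [0.78, [0, 0.02, 0], [0, 0, 0]]
    - [0.78, [0, 0.02, 0], [0, 0, 0]]
    - [0.78, [0, 0.02, 0], [0, 0, 0]]

```text
time_s: 11.05
tool_pos: [489.4, 132.5, 89.3]
tool_rot: [3.138, -0.002, -0.035]
force: [-0.2, -0.5, 0.4]
grip_width: 0.221
```

Emit:
drive_tool:
  series:
    - [0.78, [0, 0.02, 0], [0, 0, 0]]
    - [0.78, [0, 0.01, 0], [0, 0, 0]]
    - [0.78, [0, 0, 0], [0, 0, 0]]
    - [0.78, [0, 0, 0], [0, 0, 0]]

```text
time_s: 11.45
tool_pos: [488.7, 116.9, 89.2]
tool_rot: [3.137, -0.001, -0.038]
force: [0.3, -0.8, 0.4]
grip_width: 0.216
```

```bash
python3 - <<'E'
from h import *
o=get_obs(); print(o['tool_pos'].round(1),o['tool_rot'].round(3),o['force'].round(1),o['grip_width'])
for n in('scene','side'):
    s=snapshot(n); a=s['frame'][150:300,220:400] if n=='scene' else s['frame'][100:250,150:330]
    s['frame']=cv2.resize(a,(720,600),interpolation=cv2.INTER_CUBIC); save(s,n+'10')
E
```

```text
[488.7 116.9  89.2] [ 3.137e+00 -1.000e-03 -3.800e-02] [ 0.3 -0.8  0.4] 0.21606664691359348
```

View pics/side10.png

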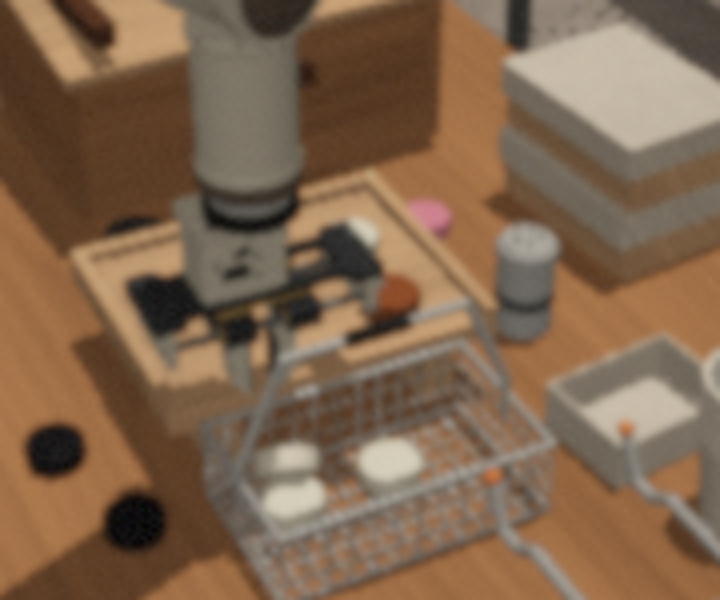

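View pics/scene10.png

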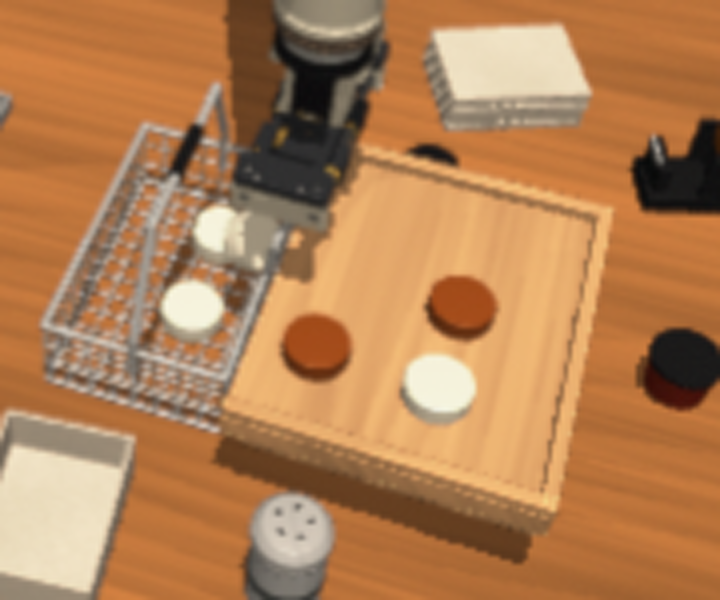

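Emit:
drive_tool:
  series:
    - [0.78, [0, -0.02, -0.06], [0, 0, 0]]
    - [0.78, [0, -0.02, -0.1], [0, 0, 0]]
    - [0.78, [0, 0, -0.1], [0, 0, 0]]
    - [0.4, [0, 0, -0.1], [0, 0, 0]]
    - [0.2, [0, 0, -0.08], [0, 0, 0]]
    - [0, [0, 0, -0.03], [0, 0, 0]]

```text
time_s: 12.15
tool_pos: [486.4, 137.4, 281.1]
tool_rot: [3.136, 0.006, -0.032]
force: [0.9, 0.1, 0.2]
grip_width: 0.434
```

```bash
python3 - <<'E'
from h import *
import pickle
o=get_obs(); print(o['tool_pos'].round(1),o['tool_rot'].round(3),o['joints'].round(2),o['grip_width'])
for n in('scene','side'):
    s=snapshot(n); pickle.dump(s,open(n+'11.pkl','wb')); a=s['frame'][150:300,220:400] if n=='scene' else s['frame'][130:250,190:310]
    s['frame']=cv2.resize(a,(720,600) if n=='scene' else (600,600),interpolation=cv2.INTER_CUBIC); save(s,n+'11')
plan([549,36,265],1.553,12)
E
```

```text
[486.4 137.4 281.1] [ 3.136  0.006 -0.032] [-0.26  0.16 -0.08  1.85  0.02  1.14 -0.38] 0.4341967758690442
dist 120.0 ang 90.8 rows 12
[0, [0.0138, 0.0206, 0.0031], [-0.0001, 0.0011, -0.1681]]
[0, [0.0109, 0.0223, 0.0031], [-0.0001, 0.0011, -0.1681]]
[0, [0.0079, 0.0235, 0.0031], [-0.0001, 0.0011, -0.1681]]
[0, [0.0047, 0.0243, 0.0031], [-0.0001, 0.0011, -0.1681]]
[0, [0.0015, 0.0248, 0.0031], [-0.0001, 0.0011, -0.1681]]
[0, [-0.0018, 0.0247, 0.0031], [-0.0001, 0.0011, -0.1681]]
[0, [-0.005, 0.0243, 0.0031], [-0.0001, 0.0011, -0.1681]]
[0, [-0.0082, 0.0234, 0.0031], [-0.0001, 0.0011, -0.1681]]
[0, [-0.0112, 0.0221, 0.0031], [-0.0001, 0.0011, -0.1681]]
[0, [-0.014, 0.0205, 0.0031], [-0.0001, 0.0011, -0.1681]]
[0, [-0.0166, 0.0184, 0.0031], [-0.0001, 0.0011, -0.1681]]
[0, [-0.0189, 0.0161, 0.003], [-0.0001, 0.0011, -0.1681]]
```

View pics/side11.png

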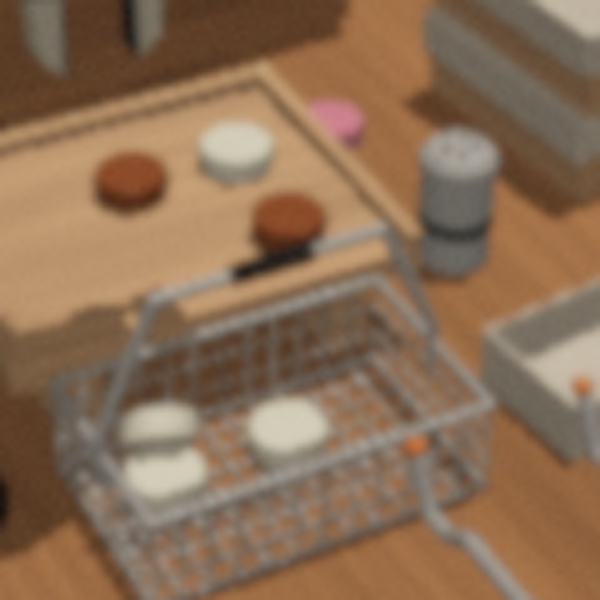

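View pics/scene11.png

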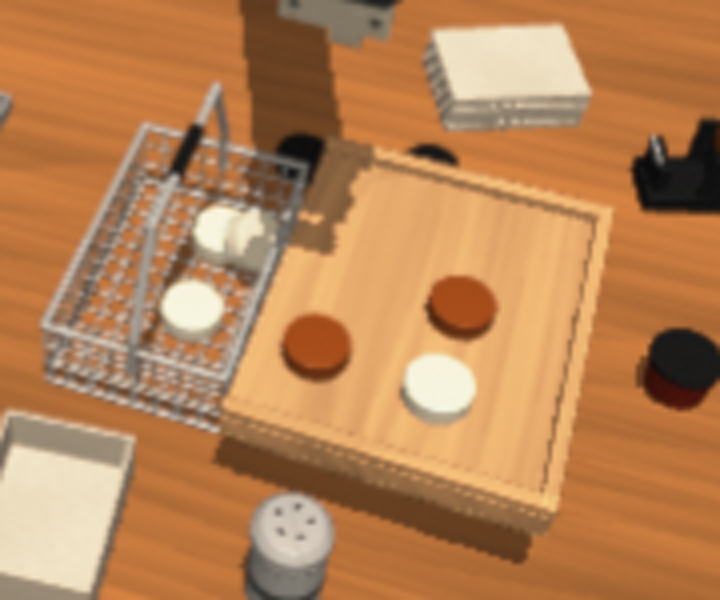

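Emit:
drive_tool:
  series:
    - [0, [0.014, 0.021, 0.003], [0, 0, -0.168]]
    - [0, [0.011, 0.022, 0.003], [0, 0, -0.168]]
    - [0, [0.008, 0.023, 0.003], [0, 0, -0.168]]
    - [0, [0.005, 0.024, 0.003], [0, 0, -0.168]]
    - [0, [0.001, 0.025, 0.003], [0, 0, -0.168]]
    - [0, [-0.002, 0.025, 0.003], [0, 0, -0.168]]
    - [0, [-0.005, 0.024, 0.003], [0, 0, -0.168]]
    - [0, [-0.008, 0.023, 0.003], [0, 0, -0.168]]

```text
time_s: 13.05
tool_pos: [519.7, 69.3, 250.1]
tool_rot: [-3.116, 0.026, 1.072]
force: [-0.4, -0.2, -0.7]
grip_width: 0.996
```

```bash
python3 - <<'E'
from h import *
plan([549,36,260],1.553)
E
```

```text
dist 45.4 ang 27.69 rows 4
[0, [-0.0097, 0.0259, -0.0066], [-0.0102, 0.0062, -0.1533]]
[0, [-0.0127, 0.0246, -0.0064], [-0.0102, 0.0062, -0.1533]]
[0, [-0.0155, 0.0229, -0.0063], [-0.0102, 0.0062, -0.1533]]
[0, [-0.0181, 0.0209, -0.0062], [-0.0102, 0.0062, -0.1533]]
```

Emit:
drive_tool:
  series:
    - [0, [-0.01, 0.026, -0.012], [-0.01, 0.006, -0.153]]
    - [0, [-0.013, 0.025, -0.012], [-0.01, 0.006, -0.153]]
    - [0, [-0.015, 0.023, -0.01], [-0.01, 0.006, -0.15]]
    - [0, [-0.017, 0.02, -0.01], [-0.01, 0.006, -0.13]]
    - [0, [0, 0, 0], [0, 0, 0]]

```text
time_s: 13.55
tool_pos: [543.3, 33.5, 252.7]
tool_rot: [-3.119, 0.002, 1.553]
force: [-0.6, -0.3, -0.1]
grip_width: 0.999
```

```bash
python3 - <<'E'
from h import *
import pickle
o=get_obs(); print(o['tool_pos'].round(1),o['tool_rot'].round(3),o['joints'].round(2),o['grip_width'])
for n in('scene','side','wrist'):
    s=snapshot(n); pickle.dump(s,open(n+'12.pkl','wb')); 
    if n!='wrist':
        a=s['frame'][130:280,220:400] if n=='scene' else s['frame'][110:260,170:350]
        s['frame']=cv2.resize(a,(720,600),interpolation=cv2.INTER_CUBIC)
    save(s,n+'12')
plan([550,35,190],1.553)
E
```

```text
[543.3  33.5 252.7] [-3.119e+00  2.000e-03  1.553e+00] [ 0.05  0.28 -0.19  1.78  0.06  1.12  1.39] 0.9988601697971605
dist 63.5 ang 1.34 rows 2
[0, [-0.0004, 0.0112, 0.0786], [-0.0148, 0.0011, -0.0009]]
[0, [-0.0004, 0.0103, 0.0787], [-0.0148, 0.0011, -0.0009]]
```

View pics/wrist12.png

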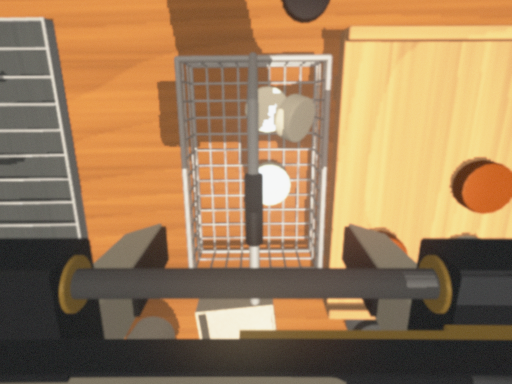

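View pics/side12.png

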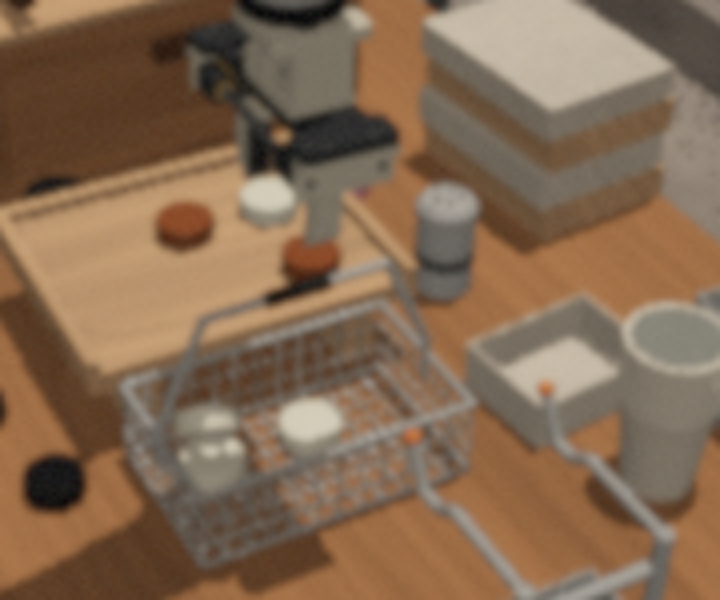

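View pics/scene12.png

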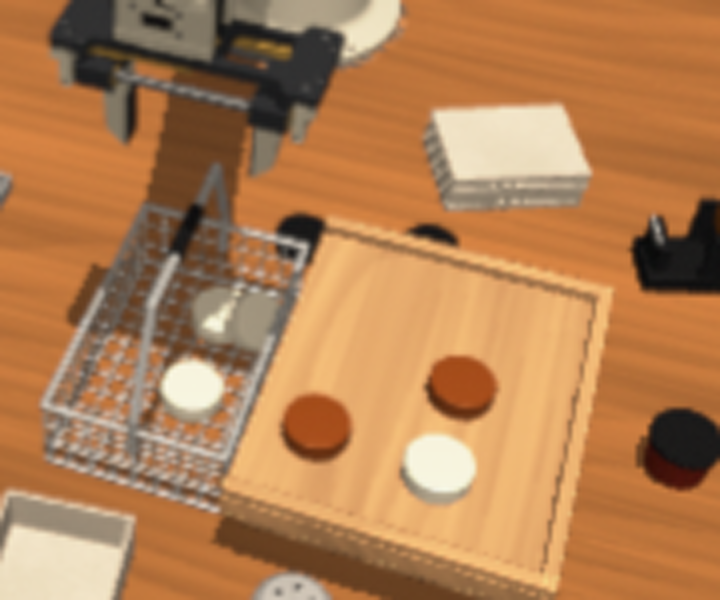

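```bash
python3 - <<'E'
from h import *
import pickle
W=pickle.load(open('wrist12.pkl','rb'))
for u,v in((254,175),(254,245),(254,210),(252.5,60),(255,300)): print(u,v,plane(W,u,v,182 if v in(175,245,210) else 179).round(1))
print('rim',[plane(W,*p,75).round() for p in((177,58),(332,57),(191,262),(321,262))])
print('pan far right corner',plane(W,44,18,10).round())
E
```

```text
254 175 [522.1  34.5 182. ]
254 245 [576.7  33.4 182. ]
254 210 [548.6  33.9 182. ]
252.5 60 [444.7  35.1 179. ]
255 300 [626.3  33.1 179. ]
rim [array([431., -38.,  75.]), array([433., 110.,  75.]), array([646., -40.,  75.]), array([649., 107.,  75.])]
pan far right corner [ 380. -194.   10.]
```

Emit:
drive_tool:
  series:
    - [0, [0, 0.005, 0.05], [-0.01, 0, 0]]
    - [0, [0, 0.004, 0.055], [-0.01, 0, 0]]
    - [0, [0, 0.003, 0.05], [-0.008, 0, 0]]
    - [0, [0, 0.003, 0.04], [0, 0, 0]]
    - [0, [0, 0, 0.02], [0, 0, 0]]
    - [0, [0, 0, 0], [0, 0, 0]]

```text
time_s: 14.3
tool_pos: [544.6, 40.9, 161.9]
tool_rot: [-3.138, 0.0, 1.547]
force: [-0.8, -0.1, 0.2]
grip_width: 1.003
```

```bash
python3 - <<'E'
from h import *
o=get_obs(); print(o['tool_pos'].round(1),o['tool_rot'].round(3),o['force'].round(1),o['grip_width'])
plan([549.5,34,156],1.551,2)
E
```

```text
[544.6  40.9 161.9] [-3.138  0.     1.547] [-0.8 -0.1  0.2] 1.0030098614634197
dist 10.3 ang 0.31 rows 2
[0, [-0.0084, 0.0063, 0.0073], [-0.0024, 0.0003, -0.0025]]
[0, [-0.0085, 0.0063, 0.0073], [-0.0024, 0.0003, -0.0025]]
```

Emit:
drive_tool:
  series:
    - [0, [-0.009, 0.006, 0.008], [-0.002, 0, -0.002]]
    - [0, [-0.009, 0.006, 0.006], [-0.002, 0, -0.002]]
    - [0, [0, 0, 0], [0, 0, 0]]

```text
time_s: 14.6
tool_pos: [550.5, 33.8, 157.3]
tool_rot: [3.14, 0.0, 1.55]
force: [0.6, 0.4, 0.8]
grip_width: 0.997
```

```bash
python3 - <<'E'
from h import *
o=get_obs(); print(o['tool_pos'].round(1),o['tool_rot'].round(3),o['force'].round(1),o['grip_width'])
s=snapshot('side'); s['frame']=cv2.resize(s['frame'][110:260,170:350],(720,600),interpolation=cv2.INTER_CUBIC); save(s,'side13')
E
```

```text
[550.5  33.8 157.3] [3.14 0.   1.55] [0.6 0.4 0.8] 0.9971332632084268
```

View pics/side13.png

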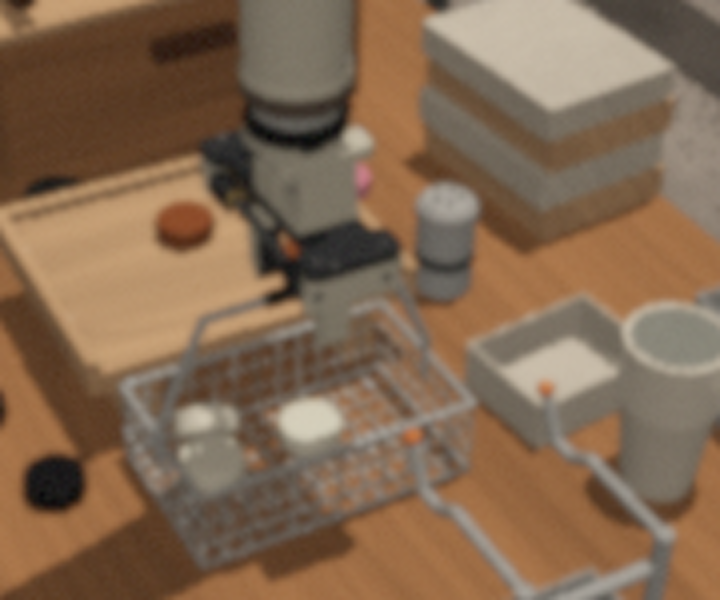

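Centred over the sleeve; closing.

Emit:
drive_tool:
  series:
    - [1, [0, 0, 0], [0, 0, 0]]
    - [1, [0, 0, 0], [0, 0, 0]]
    - [1, [0, 0, 0], [0, 0, 0]]
    - [1, [0, 0, 0], [0, 0, 0]]
    - [1, [0, 0, 0], [0, 0, 0]]
    - [1, [0, 0, 0], [0, 0, 0]]
    - [1, [0, 0, 0], [0, 0, 0]]
    - [1, [0, 0, 0], [0, 0, 0]]
  newtons: 45

```text
time_s: 15.45
tool_pos: [551.5, 34.2, 159.1]
tool_rot: [3.137, -0.0, 1.55]
force: [-0.7, 0.2, 0.8]
grip_width: 0.349
```

Emit:
drive_tool:
  series:
    - [1, [0, 0, 0], [0, 0, 0]]
    - [1, [0, 0, 0], [0, 0, 0]]
    - [1, [0, 0, -0.015], [0, 0, 0]]
    - [1, [0, 0, -0.02], [0, 0, 0]]
    - [1, [0, 0, -0.02], [0, 0, 0]]
    - [1, [0, 0, 0], [0, 0, 0]]

```text
time_s: 16.05
tool_pos: [549.1, 33.9, 180.7]
tool_rot: [-3.141, 0.0, 1.55]
force: [0.2, -0.3, -5.0]
grip_width: 0.137
```

```bash
python3 - <<'E'
from h import *
o=get_obs(); print(o['tool_pos'].round(1),o['tool_rot'].round(3),o['force'].round(1),o['grip_width'])
for n in('scene','side'):
    s=snapshot(n); a=s['frame'][130:280,220:400] if n=='scene' else s['frame'][110:260,170:350]
    s['frame']=cv2.resize(a,(720,600),interpolation=cv2.INTER_CUBIC); save(s,n+'14')
E
```

```text
[549.1  33.9 180.7] [-3.141  0.     1.55 ] [ 0.2 -0.3 -5. ] 0.137050407633398
```

View pics/side14.png

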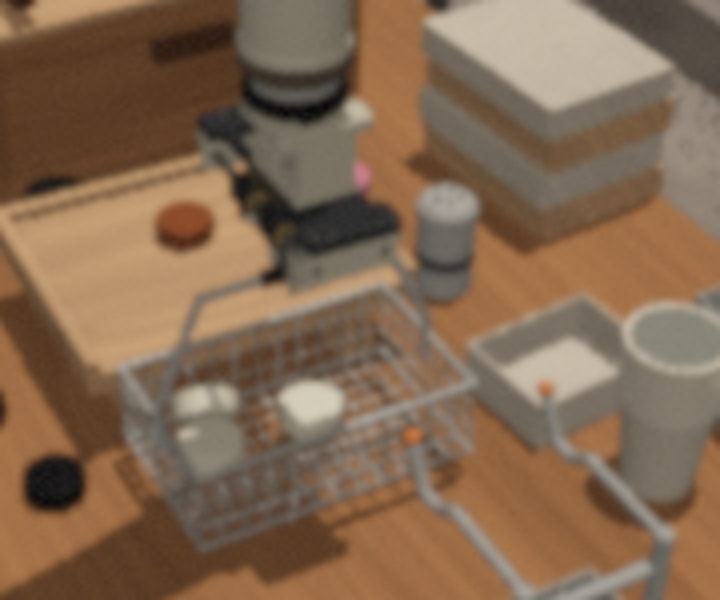

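View pics/scene14.png

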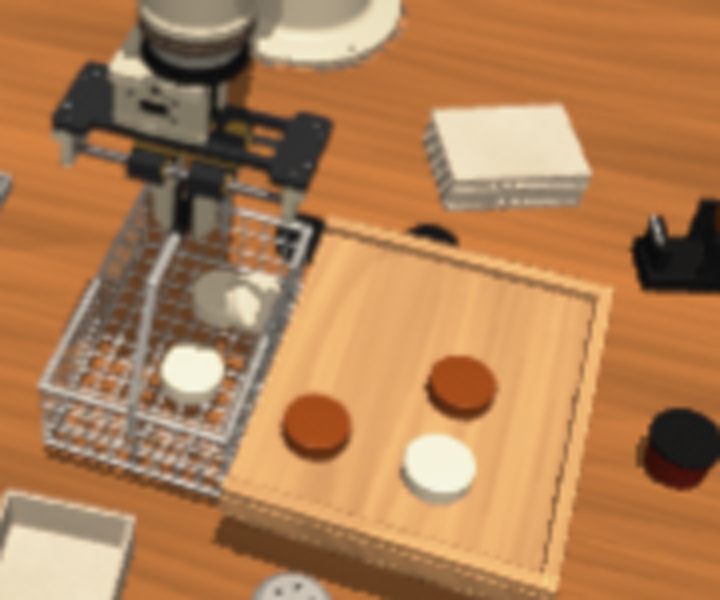

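Emit:
drive_tool:
  series:
    - [1, [0, 0, -0.04], [0, 0, 0]]
    - [1, [0, 0, -0.055], [0, 0, 0]]
    - [1, [0, 0, -0.055], [0, 0, 0]]
    - [1, [0, 0, -0.055], [0, 0, 0]]
    - [1, [0, 0, -0.045], [0, 0, 0]]
    - [1, [-0.02, 0, -0.02], [0, 0, 0]]
    - [1, [-0.03, -0.002, -0.01], [0, 0, 0]]
    - [1, [-0.03, -0.002, 0], [0, 0, 0]]

```text
time_s: 16.95
tool_pos: [543.0, 1.3, 291.1]
tool_rot: [-3.131, 0.0, 1.554]
force: [-0.0, -0.8, -4.3]
grip_width: 0.135
```

Emit:
drive_tool:
  series:
    - [1, [-0.05, 0, 0], [-0.003, 0, 0]]
    - [1, [-0.065, 0, 0], [-0.003, 0, 0]]
    - [1, [-0.065, 0, 0], [0, 0, 0]]
    - [1, [-0.065, 0, 0], [0, 0, 0]]
    - [1, [-0.065, 0, 0], [0, 0, 0]]
    - [1, [-0.06, 0, 0], [0, 0, 0]]
    - [1, [-0.04, 0, 0], [0, 0, 0]]
    - [1, [-0.015, 0, 0], [0, 0, 0]]

```text
time_s: 17.75
tool_pos: [529.6, -187.6, 280.1]
tool_rot: [-3.117, 0.002, 1.543]
force: [0.3, -1.2, -4.8]
grip_width: 0.141
```

```bash
python3 - <<'E'
from h import *
import pickle
o=get_obs(); print(o['tool_pos'].round(1),o['tool_rot'].round(3),o['force'].round(1),o['grip_width'],o['joints'].round(2))
for n in('scene','side','wrist'):
    s=snapshot(n); pickle.dump(s,open(n+'15.pkl','wb')); 
    if n!='wrist':
        a=s['frame'][90:240,110:290] if n=='scene' else s['frame'][130:310,170:386]
        s['frame']=cv2.resize(a,(720,600),interpolation=cv2.INTER_CUBIC)
    save(s,n+'15')
E
```

```text
[ 529.6 -187.6  280.1] [-3.117e+00  2.000e-03  1.543e+00] [ 0.3 -1.2 -4.8] 0.1411654794923388 [ 0.34  0.28 -0.06  1.71  0.03  1.18  1.81]
```

View pics/side15.png

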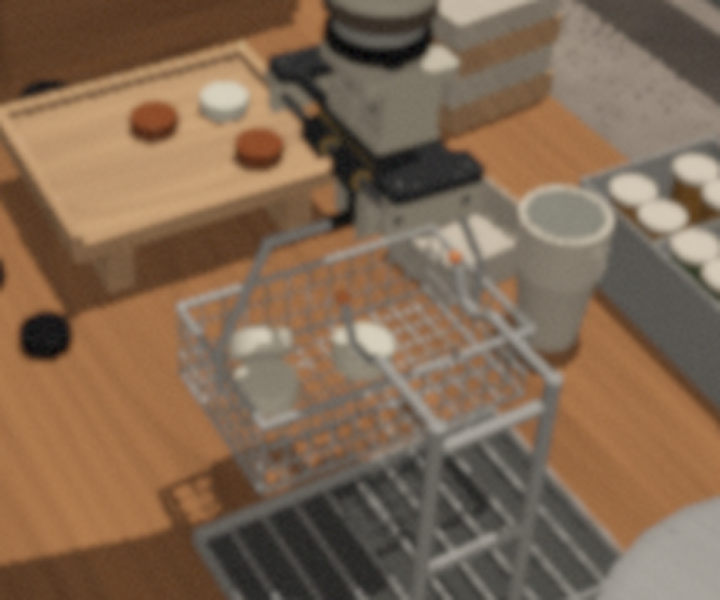

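View pics/scene15.png

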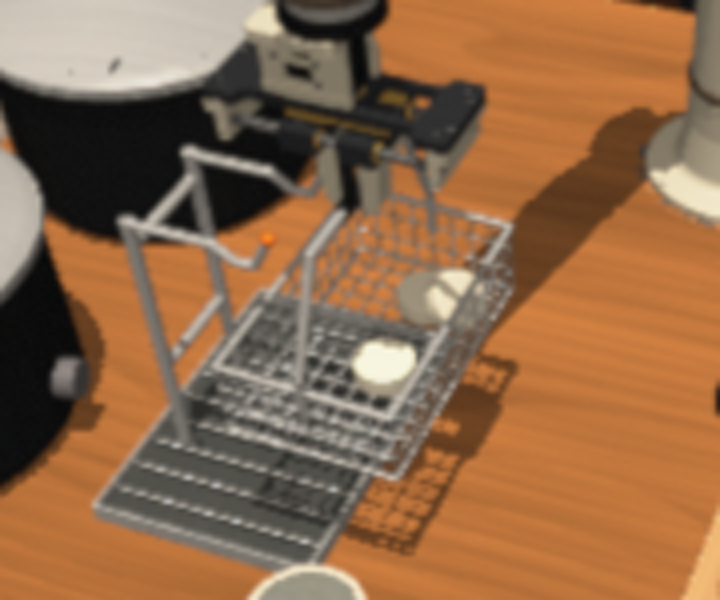

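View pics/wrist15.png

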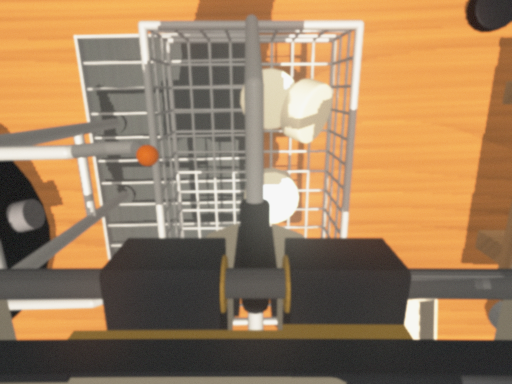

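```bash
python3 - <<'E'
from h import *
import pickle
W=pickle.load(open('wrist15.pkl','rb'))
for z in (268,272,276): print(plane(W,147,155,z).round(1))
print('bar',plane(W,253,30,297).round(1),plane(W,255,190,297).round(1), 'prong dir', plane(W,75,150,262).round(1), plane(W,0,153,262).round(1))
print(R.from_euler('xyz',get_obs()['tool_rot']).as_matrix()[:,2])
plan([532,-264,287],1.553,8,g=1)
E
```

```text
[ 483.9 -242.1  268. ]
[ 483.3 -240.7  272. ]
[ 482.6 -239.4  276. ]
bar [ 430.3 -184.5  297. ] [ 496.4 -185.5  297. ] prong dir [ 481.2 -282.6  262. ] [ 481.8 -323.1  262. ]
[-2.33355665e-02  1.56440747e-05 -9.99727688e-01]
dist 80.1 ang 1.39 rows 8
[1, [-0.0249, 0.001, -0.002], [-0.0037, 0.0001, -0.0011]]
[1, [-0.0249, 0.001, -0.002], [-0.0037, 0.0001, -0.0011]]
[1, [-0.0249, 0.001, -0.002], [-0.0037, 0.0001, -0.0011]]
[1, [-0.0249, 0.001, -0.002], [-0.0037, 0.0001, -0.0011]]
[1, [-0.0249, 0.001, -0.002], [-0.0037, 0.0001, -0.0011]]
[1, [-0.0249, 0.0009, -0.002], [-0.0037, 0.0001, -0.0011]]
[1, [-0.0249, 0.0009, -0.002], [-0.0037, 0.0001, -0.0011]]
[1, [-0.0249, 0.0009, -0.002], [-0.0037, 0.0001, -0.0011]]
```

Emit:
drive_tool:
  series:
    - [1, [-0.02, 0, -0.006], [-0.004, 0, -0.001]]
    - [1, [-0.025, 0.001, -0.005], [-0.004, 0, -0.001]]
    - [1, [-0.027, 0.001, -0.004], [-0.004, 0, -0.001]]
    - [1, [-0.027, 0.001, -0.003], [-0.004, 0, -0.001]]
    - [1, [-0.027, 0.001, -0.002], [-0.004, 0, -0.001]]
    - [1, [-0.025, 0.001, -0.002], [-0.004, 0, -0.001]]
    - [1, [-0.022, 0.001, -0.002], [-0.004, 0, -0.001]]
    - [1, [-0.01, 0, 0], [0, 0, 0]]

```text
time_s: 18.7
tool_pos: [533.0, -259.5, 291.1]
tool_rot: [3.14, -0.001, 1.559]
force: [0.4, -1.1, -4.5]
grip_width: 0.14
```

```bash
python3 - <<'E'
from h import *
import pickle
o=get_obs(); print(o['tool_pos'].round(1),o['tool_rot'].round(3),o['force'].round(1),o['grip_width'],o['joints'].round(2))
for n in('scene','side','wrist'):
    s=snapshot(n); pickle.dump(s,open(n+'16.pkl','wb')); 
    if n!='wrist':
        a=s['frame'][90:240,110:290] if n=='scene' else s['frame'][130:310,170:386]
        s['frame']=cv2.resize(a,(720,600),interpolation=cv2.INTER_CUBIC)
    save(s,n+'16')
plan([532,-266,284],1.553,2,g=1)
E
```

```text
[ 533.  -259.5  291.1] [ 3.140e+00 -1.000e-03  1.559e+00] [ 0.4 -1.1 -4.5] 0.1397159308982515 [ 0.43  0.31 -0.03  1.64  0.01  1.19  1.96]
dist 10.6 ang 0.4 rows 2
[1, [-0.0101, -0.0013, 0.0085], [0.0006, -0.0011, 0.0043]]
[1, [-0.0101, -0.0012, 0.0086], [0.0006, -0.0011, 0.0043]]
```

View pics/side16.png

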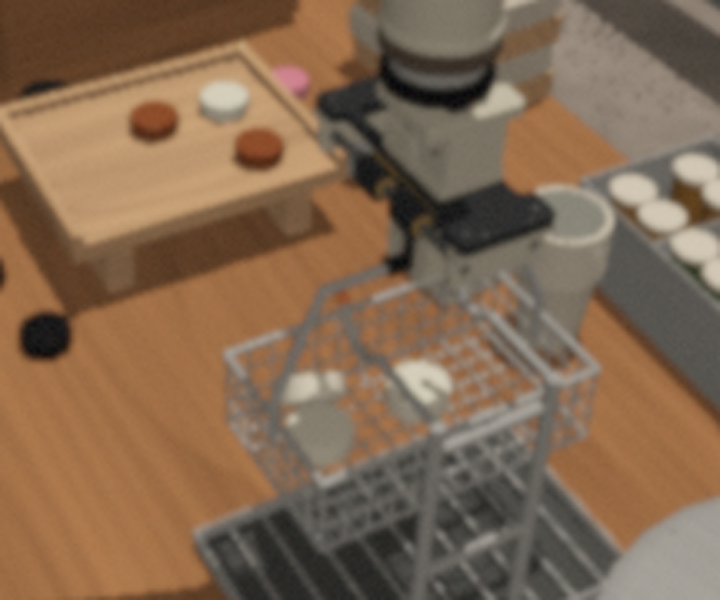

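View pics/scene16.png

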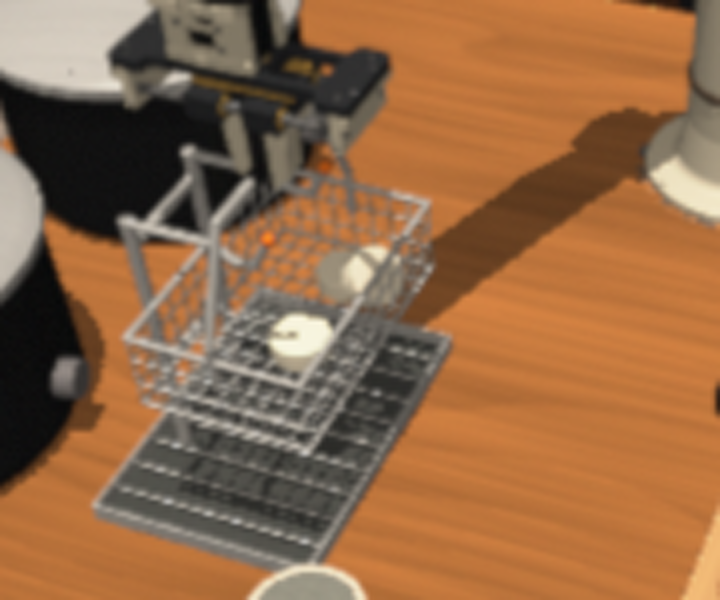

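View pics/wrist16.png

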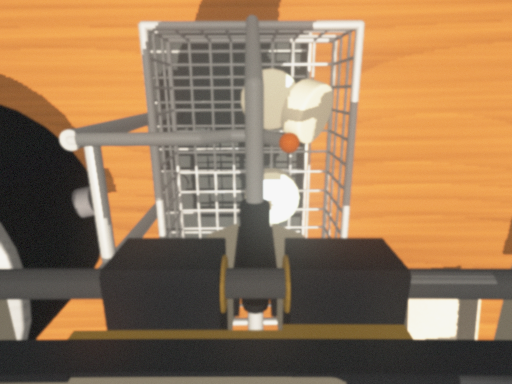

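```bash
python3 - <<'E'
from h import *
import pickle
W=pickle.load(open('wrist16.pkl','rb'))
print('tip',plane(W,289,143,272).round(1),'post',plane(W,69,140,262).round(1))
print('bar',plane(W,253,30,308).round(1),plane(W,255,190,308).round(1))
cv2.imwrite('pics/w16c.png',cv2.cvtColor(cv2.resize(W['frame'][100:190,150:310],(800,450),interpolation=cv2.INTER_CUBIC),cv2.COLOR_RGB2BGR))
E
```

```text
tip [ 483.6 -240.3  272. ] post [ 482.  -363.6  262. ]
bar [ 433.4 -258.8  308. ] [ 498.7 -258.8  308. ]
```

View pics/w16c.png

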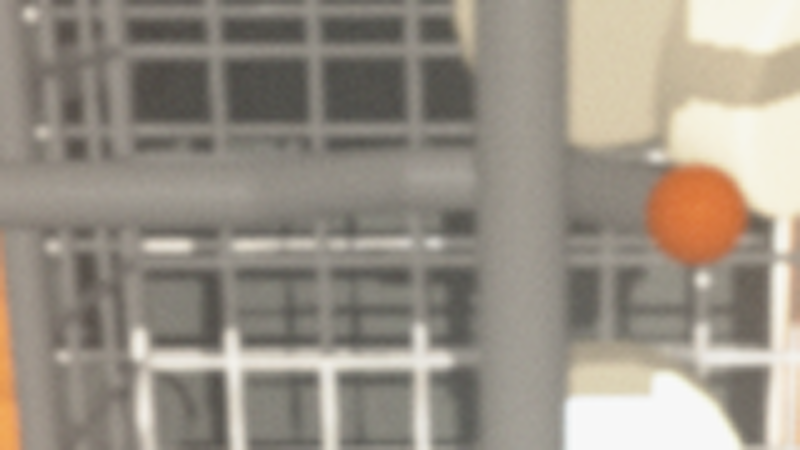

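Emit:
drive_tool:
  series:
    - [1, [-0.012, -0.002, 0.01], [0, 0, 0.004]]
    - [1, [-0.005, -0.001, 0.02], [0, 0, 0.004]]
    - [1, [0, 0, 0.025], [0, 0, 0]]
    - [1, [0, 0, 0.02], [0, 0, 0]]
    - [1, [0, 0, 0.01], [0, 0, 0]]
    - [1, [0, 0, 0], [0, 0, 0]]

```text
time_s: 19.45
tool_pos: [531.6, -261.9, 252.3]
tool_rot: [-3.14, -0.005, 1.557]
force: [-0.4, 0.7, -4.9]
grip_width: 0.136
```

```bash
python3 - <<'E'
from h import *
import pickle
o=get_obs(); print(o['tool_pos'].round(1),o['tool_rot'].round(3),o['force'].round(1),o['grip_width'])
for n in('scene','side','wrist'):
    s=snapshot(n); pickle.dump(s,open(n+'17.pkl','wb')); 
    if n!='wrist':
        a=s['frame'][90:240,110:290] if n=='scene' else s['frame'][150:300,200:380]
        s['frame']=cv2.resize(a,(720,600),interpolation=cv2.INTER_CUBIC)
    save(s,n+'17')
plan([532,-265,238],1.553,2,g=1)
E
```

```text
[ 531.6 -261.9  252.3] [-3.14  -0.005  1.557] [-0.4  0.7 -4.9] 0.13619249344044437
dist 15.8 ang 0.29 rows 2
[1, [-0.0034, -0.0003, 0.0195], [0.0003, -0.0023, 0.0022]]
[1, [-0.0033, -0.0003, 0.0195], [0.0003, -0.0023, 0.0022]]
```

View pics/side17.png

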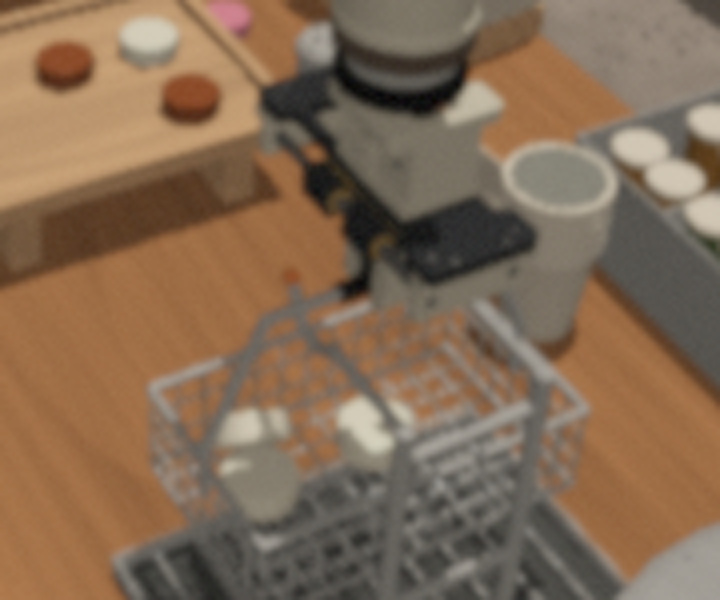

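View pics/wrist17.png

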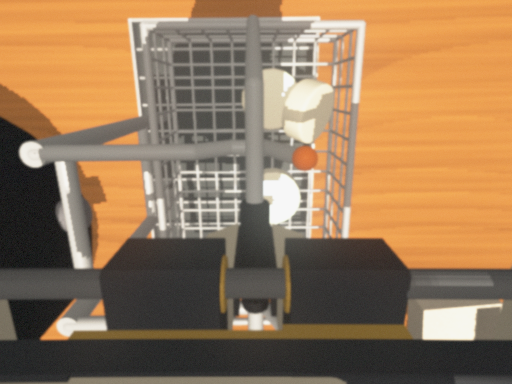

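Emit:
drive_tool:
  series:
    - [1, [-0.007, 0, 0.012], [0, -0.002, 0.002]]
    - [1, [-0.003, 0, 0.013], [0, -0.002, 0.002]]
    - [1, [0, 0, 0.012], [0, 0, 0]]
    - [1, [0, 0, 0.008], [0, 0, 0]]
    - [1, [0, 0, 0.004], [0, 0, 0]]

```text
time_s: 20.1
tool_pos: [533.4, -267.4, 234.3]
tool_rot: [3.138, 0.001, 1.553]
force: [-2.7, 1.0, 6.0]
grip_width: 0.136
```

```bash
python3 - <<'E'
from h import *
import pickle
o=get_obs(); print(o['tool_pos'].round(1),o['tool_rot'].round(3),o['force'].round(1),o['grip_width'])
for n in('side','wrist'):
    s=snapshot(n); pickle.dump(s,open(n+'18.pkl','wb')); 
    s['frame']=cv2.resize(s['frame'][60:240,110:326] if n=='wrist' else s['frame'][150:300,200:380],(720,600),interpolation=cv2.INTER_CUBIC)
    save(s,n+'18')
E
```

```text
[ 533.4 -267.4  234.3] [3.138e+00 1.000e-03 1.553e+00] [-2.7  1.   6. ] 0.13644864230842552
```

View pics/side18.png

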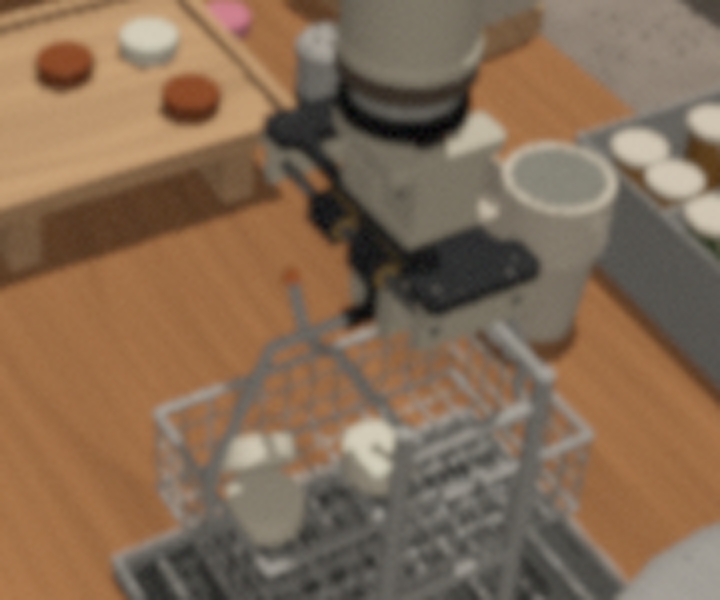

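View pics/wrist18.png

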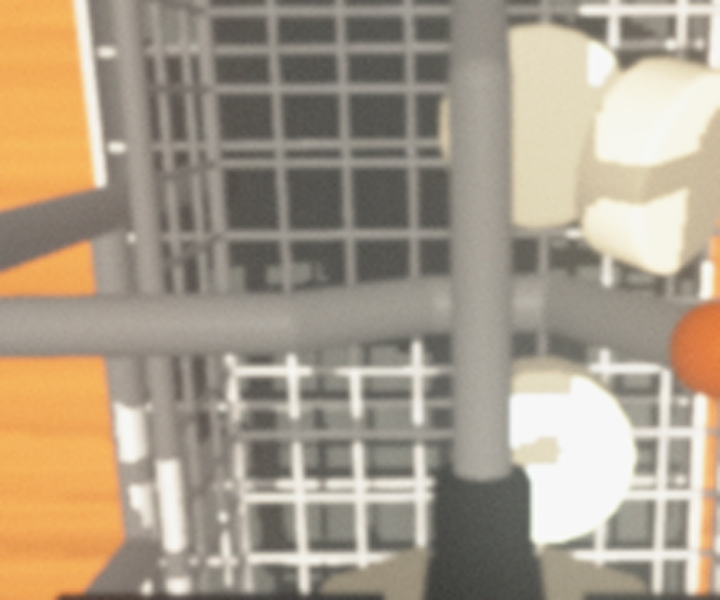

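Emit:
drive_tool:
  series:
    - [1, [0.004, 0, -0.001], [0, 0, 0]]
    - [0.9, [0, 0, 0], [0, 0, 0]]
    - [0.6, [0, 0, 0], [0, 0, 0]]
    - [0.5, [0, 0, 0], [0, 0, 0]]
    - [0.5, [0, 0, 0], [0, 0, 0]]
    - [0.5, [0, 0, 0], [0, 0, 0]]

```text
time_s: 20.8
tool_pos: [535.6, -266.3, 237.7]
tool_rot: [3.132, 0.004, 1.553]
force: [-0.3, -0.4, -0.9]
grip_width: 0.435
```

```bash
python3 - <<'E'
from h import *
import pickle
o=get_obs(); print(o['tool_pos'].round(1),o['tool_rot'].round(3),o['force'].round(1),o['grip_width'])
for n in('side','wrist','scene'):
    s=snapshot(n); pickle.dump(s,open(n+'19.pkl','wb')); 
    s['frame']=cv2.resize(s['frame'][60:240,110:326] if n=='wrist' else s['frame'][150:300,200:380] if n=='side' else s['frame'][90:240,110:290],(720,600),interpolation=cv2.INTER_CUBIC)
    save(s,n+'19')
E
```

```text
[ 535.6 -266.3  237.7] [3.132 0.004 1.553] [-0.3 -0.4 -0.9] 0.43483989009960644
```

View pics/wrist19.png

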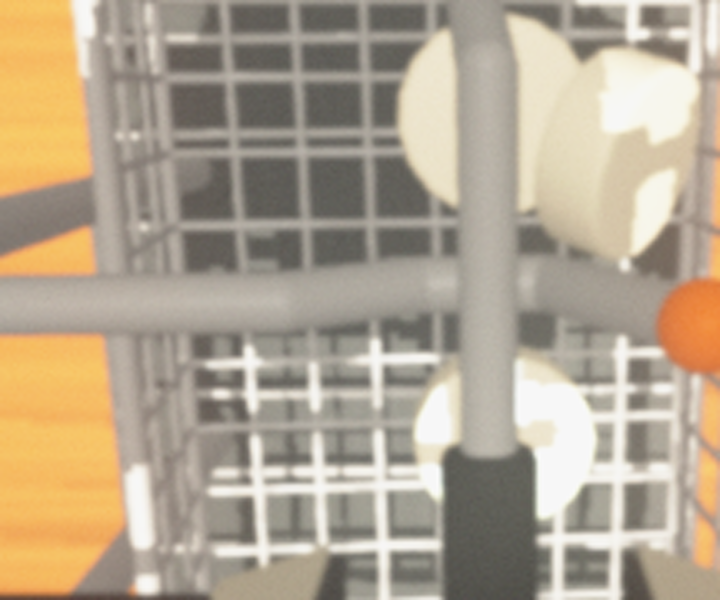

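View pics/side19.png

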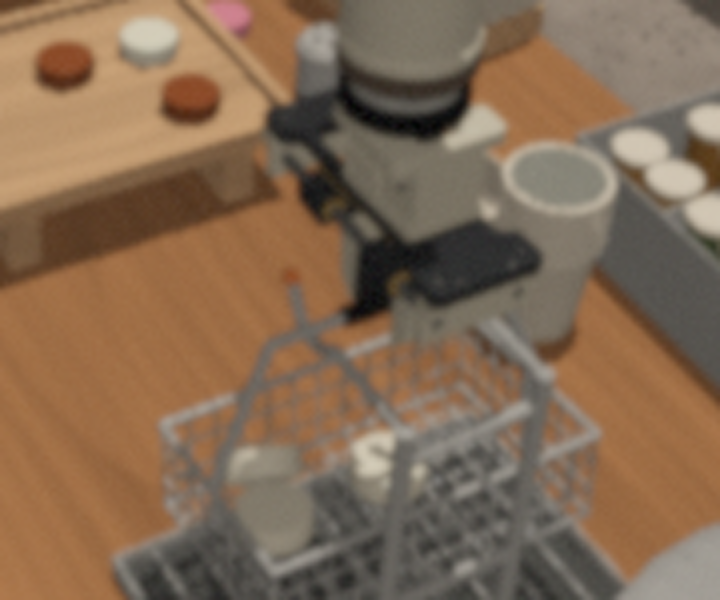

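Emit:
drive_tool:
  series:
    - [0.5, [0, 0, -0.02], [0, 0, 0]]
    - [0.5, [0, 0, -0.04], [0, 0, 0]]
    - [0.5, [0, 0, -0.05], [0, 0, 0]]
    - [0.5, [0, 0, -0.06], [0, 0, 0]]
    - [0.5, [0, 0, -0.08], [0, 0, 0]]
    - [0.5, [0, 0, -0.08], [0, 0, 0]]
    - [0.5, [0, -0.02, -0.08], [0, 0, 0]]
    - [0.5, [0, -0.02, -0.04], [0, 0, 0]]

```text
time_s: 21.75
tool_pos: [516.4, -264.3, 424.5]
tool_rot: [3.138, 0.001, 1.554]
force: [0.3, -1.7, 0.2]
grip_width: 0.502
```

Emit:
drive_tool:
  series:
    - [0.5, [0.05, -0.05, 0], [0, 0, 0]]
    - [0.5, [0.1, -0.05, 0], [0, 0, 0]]
    - [0.5, [0.1, 0, 0], [0, 0, 0]]
    - [0.5, [0.1, 0, 0], [0, 0, 0]]
    - [0.5, [0.08, 0, 0], [0, 0, 0]]
    - [0.5, [0.05, 0, 0], [0, 0, 0]]
    - [0.5, [0, 0, 0], [0, 0, 0]]
    - [0.5, [0, 0, 0], [0, 0, 0]]

```text
time_s: 22.55
tool_pos: [478.2, -67.7, 434.0]
tool_rot: [3.123, 0.008, 1.55]
force: [-0.9, -0.8, 0.6]
grip_width: 0.501
```

```bash
python3 - <<'E'
from h import *
import pickle
o=get_obs(); print(o['tool_pos'].round(1),o['tool_rot'].round(3),o['force'].round(1),o['grip_width'])
for n in('side','scene'):
    s=snapshot(n); pickle.dump(s,open(n+'20.pkl','wb')); save(s,n+'20full')
    s['frame']=cv2.resize(s['frame'][180:330,220:400] if n=='side' else s['frame'][110:260,110:290],(720,600),interpolation=cv2.INTER_CUBIC)
    save(s,n+'20')
E
```

```text
[478.2 -67.7 434. ] [3.123 0.008 1.55 ] [-0.9 -0.8  0.6] 0.5008672744317143
```

View pics/side20.png

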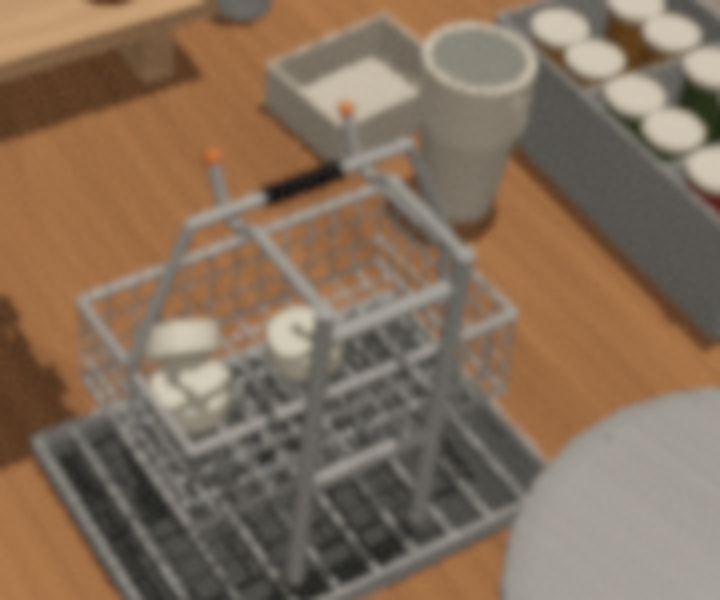

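View pics/scene20.png

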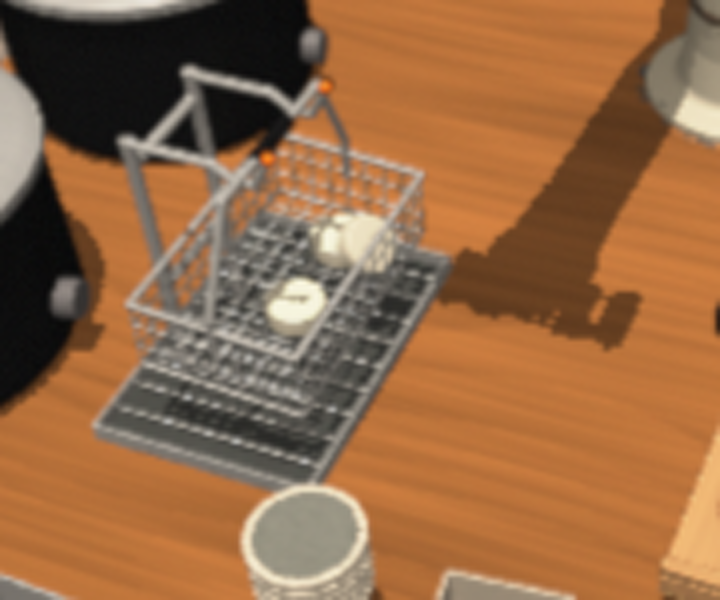

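View pics/scene20full.png

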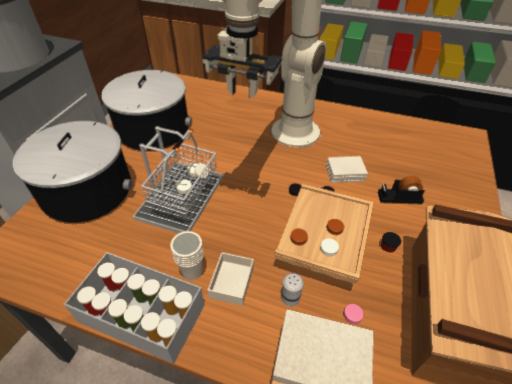

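Emit:
drive_tool:
  series:
    - [0.5, [0, 0, 0], [0, 0, 0]]
    - [0.5, [0, 0, 0], [0, 0, 0]]
    - [0.5, [0, 0, 0], [0, 0, 0]]
    - [0.5, [0, 0, 0], [0, 0, 0]]
    - [0.5, [0, 0, 0], [0, 0, 0]]
    - [0.5, [0, 0, 0], [0, 0, 0]]
    - [0.5, [0, 0, 0], [0, 0, 0]]
    - [0.5, [0, 0, 0], [0, 0, 0]]

```text
time_s: 23.45
tool_pos: [478.0, -73.1, 433.0]
tool_rot: [3.125, 0.008, 1.54]
force: [0.1, 0.4, -0.2]
grip_width: 0.502
```

```bash
python3 - <<'E'
from h import *
import pickle
S0=pickle.load(open('scene20.pkl','rb'));D0=pickle.load(open('side20.pkl','rb'))
S=snapshot('scene');D=snapshot('side')
for a,b,(x0,y0,x1,y1) in((S0,S,(110,110,230,240)),(D0,D,(220,180,360,330))):
    d=cv2.absdiff(a['frame'],b['frame']).max(2)[y0:y1,x0:x1]; print('diff',d.max(),(d>30).sum())
c=lambda o,u,v:(o[0]+u/4-.375,o[1]+v/4-.375)
for nm,p,q in(('sleeve',(275,143),(304,182)),('bar_n',(322,90),(188,222)),('bar_f',(218,190),(410,145))):
    P,g=tri(ray(S,*c((110,110),*p)),ray(D,*c((220,180),*q))); print(nm,P.round(1),round(g,1))
print(get_obs()['tool_pos'])
# rim corners tilt
for nm,p,q in(('rim +y near',(422,175),(80,298)),('rim -y far',(130,303),(512,312)),('rim +y far',(300,355),(385,190))):
    pass
s=dict(D); s['frame']=cv2.resize(D['frame'][180:330,220:400],(720,600),interpolation=cv2.INTER_CUBIC); save(s,'side21')
E
```

```text
diff 63 38
diff 40 17
sleeve [ 535.2 -262.1  247.2] 3.3
bar_n [ 457.1 -258.6  245.4] 0.5
bar_f [ 607.1 -271.1  254.1] 3.2
[478.0062247  -73.01683272 433.03552338]
```

View pics/side21.png

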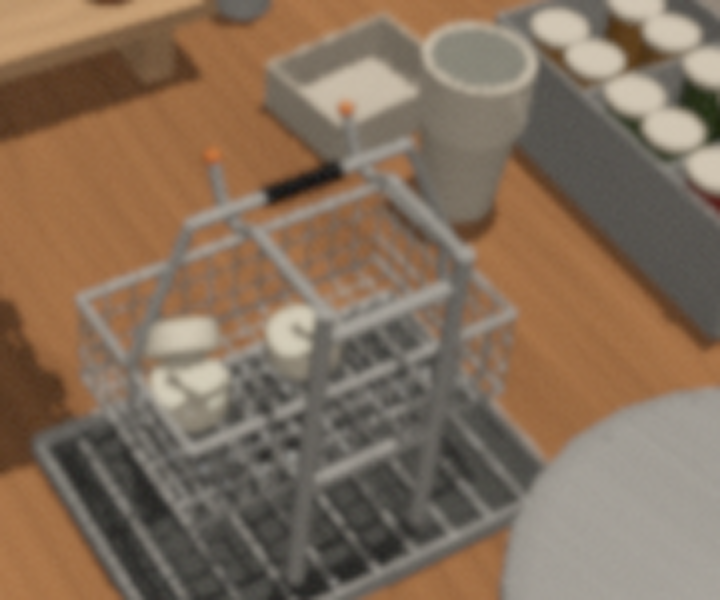

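```bash
python3 - <<'E'
from h import *
import pickle
D=pickle.load(open('side20.pkl','rb'));S=pickle.load(open('scene20.pkl','rb'));W=pickle.load(open('wrist19.pkl','rb'))
c=lambda o,u,v:(o[0]+u/4-.375,o[1]+v/4-.375)
a,b=[plane(D,*c((220,180),*p),250) for p in((188,222),(410,145))]; print('side',a.round(),b.round(),np.arctan2(*(b-a)[[1,0]]).round(3))
t=[plane(D,*c((220,180),*p),272) for p in((212,155),(346,108))]; print('tips side',np.array(t).round(),np.arctan2(*(t[1]-t[0])[[1,0]]).round(3))
w=[plane(W,110+u*.3,60+v*.3,250) for u,v in((487,60),(487,440))]; print('wrist19',np.array(w).round(1),np.arctan2(*(w[1]-w[0])[[1,0]]).round(3))
S2=dict(S); S2['frame']=cv2.resize(S['frame'][120:190,130:214],(720,600),interpolation=cv2.INTER_CUBIC); save(S2,'scene22')
E
```

```text
side [ 455. -263.  250.] [ 611. -269.  250.] -0.038
tips side [[ 484. -239.  272.]
 [ 580. -241.  272.]] -0.018
wrist19 [[ 453.7 -264.6  250. ]
 [ 503.8 -265.5  250. ]] -0.016
```

View pics/scene22.png

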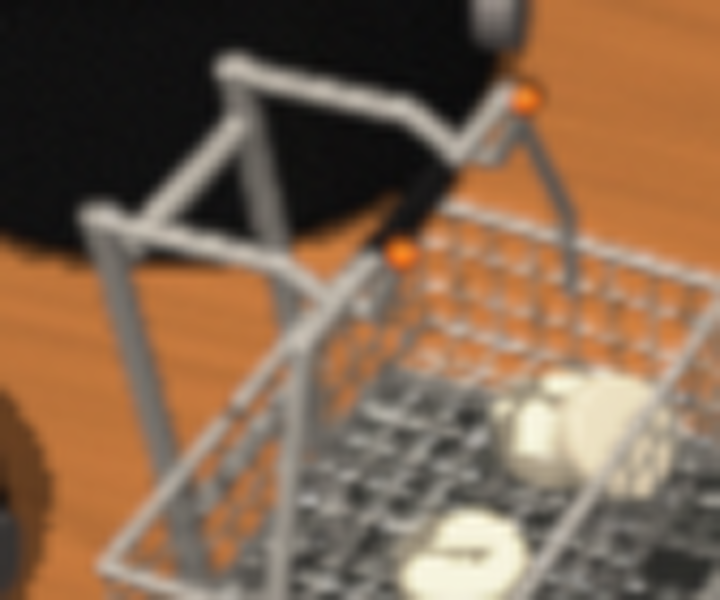

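```bash
python3 -c "
from bench import sign_off
print(sign_off())"
```

```text
the job is handed in; nothing more can be done
None
```

I slid three white rice cakes off the open edge into the basket, then hung the basket by its handle on both prongs, let go, and moved the arm clear. The job was handed in at about 23.5 s. No verdict was reported, so everything below is from my own checks.

- **Rice cakes:** I slid the front middle one, the front one nearest the robot, and the back one nearest the robot. The last pictures show all three inside the basket. One of them leans against another cake and the board-side wall.
- **Board:** the fourth white cake and both brown fishcakes are still on the board.
- **Hanging position:** the bar lies in both dips, behind the orange tips. Its middle measured about (535, -262, 247) mm, against the seat at about (531.5, -264.5, 250).
- **Bar angle:** the side and wrist cameras put the bar within about 0.02 rad of the stand. A rough two-view estimate, with one bar end partly hidden, gave about 0.06 rad. Both are within the 0.12 limit.
- **Stillness:** two picture pairs about 0.9 s apart showed no visible basket movement. A few pixels (38 and 17) still differed, which I took to be the arm's moving shadow.
- **Arm clear:** the outside force on the tool was about zero.
- **Not measured:** I saw a small tilt of the basket from the uneven load but did not put a number on it. The cups, carton, shaker and pot I judged only by eye; they look unmoved.

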